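# Tip an amplifier board out of its rocking nest and lean it on the inspection stand

## Robot

A 6-joint arm with a two-finger parallel gripper is mounted at the origin on the work surface. World frame = base frame: x ahead of the robot, y to its left, z up, the work surface at z = 0. Lengths are in m, angles in rad, forces in N, time in s.
With the tool pointing down it reaches from about 0.3 to 0.825 m from the base axis. Payload 5.4 kg.
Tool frame: the origin (TCP) lies at the very end of the fingers, on their centre line; the grasp point (between the pads) lies 19 mm behind it (pinch_z is the distance from the TCP to the grasp point, in m); z points along the fingers, y is the direction in which the jaws open and shut (so a half turn about z gives the same grasp; the last joint's range is limited). The gripper opens to 92 mm and grips with 3 to 60 N. Pads are 20 mm wide; open, the fingers measure 128 mm over their backs; the gripper's body (75 mm by 189 mm) begins 69 mm behind the grasp point.
Start: joints at [0.937, 0.158, 1.597, -0, 1.386, -0.21], TCP at [0.236, 0.524, 0.189] pointing down, gripper open.
Joint ranges: [-2.91, 2.91], [-0.94, 2.29], [0.18, 2.7], [-1.29, 4.43], [0.17, 2.64], [-3, 3]. Speed limits (rad/s): [2.57, 2.57, 3.14, 3.14, 3.14, 3.14].

## Interface

Orientations are given as a rotation vector (axis times angle).
In Python, from rig import * gives the robot as it stands.
- The arm moves only by the tool play_rows, never from a script. Its argument "steps" is a list of rows, each an object with "twist": the turn, a rotation vector about the world's x, y, z in units of pi/2 rad (1.0 is pi/2 rad), a list of three; "dp": the shift along the world's x, y, z in units of 0.15 m (1.0 is 0.15 m), a list of three; "jaw": the closure, from -1 (fully open) to 1 (shut). In form: [{"twist": [rx, ry, rz], "dp": [tx, ty, tz], "jaw": jaw}, ...]. A call has 1 to 20 rows; each row is the pose to reach, as a shift and turn from the pose commanded when the call began; what a row does not reach only later rows make up. A row lasts 1/10 s, in which the tool goes at most 50 mm and 8.59 degrees, less where a joint would pass 70% of its speed; a pose out of reach is approached as far as the arm can. A call with a number of a shift or a turn outside -1 to 1 is refused whole. A call with a gripper value outside its range is refused whole. The fingers move at their own pace and stop on an object; "grip_force" is the grip in N (left out, the last holds). Time passes only in rows, so rows that repeat a pose let the fingers close. It gives the time, the measured TCP pose, the force and the opening at its end, in the units of the state.
- get_obs(): the state, without advancing time (a new reading comes with each control period).
- grab_frame(name): name is "side" or "top" or "wrist"; returns the picture (384x512x3 uint8, red, green, blue); there is no depth.
- camera_params(name): a dict with "vfov" (degrees; the focal length in pixels is half the picture's height over the tangent of half this angle, whatever the lens; pixels are square), "cx", "cy" (the principal point, pixels), "D" ([k1, k2, p1, p2, k3] as OpenCV has them; the pictures are not rectified), "cam_to_world" (4x4, takes a point from camera to world coordinates). Camera axes: x right, y up, looking along -z (the intrinsics and any distortion apply to the point x, -y, -z); pixel columns grow to the right and rows downward; lengths in m; the calibration is good to about 2 mm. A picture is of the moment at which its call begins: read the wrist's pose just before it. camera_params takes no time and is no camera call; for the wrist camera it gives the pose at the moment of the call.
- sign_off(): hands the job in, once; it reports no verdict.
The state is a dict: "clock": time; "joint_pos": joint angles; "qd": joint speeds; "effort": joint torques, N m; "position": TCP position; "eef_rot": TCP orientation; "ft_force": force on the tool from outside, world axes, zero at the start; "ft_torque": the same for the moment, N m; "opening": opening from 0.0 (shut) to 1.0 (fully open).
Only numpy, scipy, OpenCV 4.12 (cv2) and the standard library are available. Lean on these libraries where they do the work, as an engineer would, in place of code of your own. Each camera call takes 0.05 s, during which the arm holds its last target. There are 200 camera calls.

## Task

Press down the copper-coloured end of the green amplifier board so that the board tips up in its blue nest, then take it by its two long edges at the raised end. Set it gently on the inspection stand, standing on a short end on the ledge and leaning flat against the sloped backstop near the middle, component side facing out, and let go so that it stays there. Leave the other things on the bench where they are.

Things in the scene. Friction and masses are not known exactly. Their poses are not given: they have to be found in the camera images.
- board_center (a point): Centre (half-way up the plate) of the board: a flat rigid plate 140 x 50 x 8 mm (x, y, z), 0.11 to 0.22 kg, bare aluminium below and green above, with low components up to 9 mm above the green face between x = -15 and +30 mm (one more, 4 mm high, at x = -45 mm). +x points to the copper-coloured end (bare pad from x = 44 to 68 mm, the end to press), z out of the component side. The long edges are bare. It starts flat in the nest, its top flush with the nest's rim.
- nest: Blue nest fixed to the bench, a trough 156 x 67 mm and 46 mm high; origin under its centre, on the bench; the axes are those of the board lying in it. Its walls leave only 1.5 mm beside the board's long edges, so the edges cannot be gripped while the board is flat. The board lies on a rocker bed 38 mm above the bench. At the copper (+x) end the end wall is only 10 mm high and the trough is 53 mm wide inside between its side walls. The nest keeps its place.
- rocker (a joint): Tilt of the rocker bed in the nest: 0 flat to 0.55 rad (31.5 degrees). Its pivot line runs along the nest's y, 25 mm from the nest's centre toward the copper end and 36 mm above the bench. Pressing the copper end down (about 4 to 8 N at 35 to 40 mm beyond the pivot) tilts bed and board together: that end sinks into the trough and the -x end rises by about 50 mm. The bed is stiff and stays where it is left; a low orange lip on it keeps the board from sliding off.
- stand: Grey inspection stand fixed to the bench: base plate 110 x 130 x 8 mm, origin under its centre, on the bench. Its open front faces its own +x. The backstop, 120 mm wide and 80 mm high along the slope, leans back at 65 degrees from horizontal (its top is farther toward -x). The ledge is square to the backstop, 22 mm deep, with an orange lip 7 mm high at its front edge. Both run along the stand's y.
- stand_corner (a point): Middle of the inner corner where the ledge meets the front face of the backstop, 26 mm above the bench; axes as the stand.
- stand_rest (a point): Where the centre of the board lies when it stands on a short end in the corner, in the middle and flat against the backstop: 70 mm up the slope from stand_corner and 4 mm out from the backstop's face; axes as the stand (x front, z up).
- multimeter: Yellow multimeter lying on the bench, 150 x 75 x 42 mm, bystander; origin under its centre.
- heatsink: Black finned heatsink 100 x 100 x 44 mm, bystander; origin under its centre.
- screwdriver: Screwdriver lying on the bench, about 200 mm long, bystander.
- mug: Blue mug, 80 mm across, 95 mm high, bystander; origin under its centre.
- spool: Steel spool, 60 mm across, 48 mm high, bystander; origin under its centre.
- parts_bin: Red open parts bin 140 x 100 x 50 mm, bystander; origin under its centre.
- desk_mic: Black desk microphone, base 130 x 90 mm, 165 mm high, bystander; origin under its centre.
There are look-alikes about, which are no part of the job. What is shaped like the part that bears board_center but pink is not meant.

How it is judged:
On the way, in this order (a step that is already met when the one before it is completed fails the run):
1. The board is tipped up in the nest: rocker tilted more than 0.40 rad, with the board still on it (value of joint rocker above 0.4 rad and angle between board_center's own z axis and vertical above 0.35 rad and horizontal distance between board_center and nest below 0.04 m), for 0.2 s.
2. The board is lifted out of the nest (distance between board_center and nest above 0.12 m), for 0.1 s.
At the end, for the whole second after the job is handed in: Board on a short end on the ledge, leaning on the backstop, component side out: centre within 12 mm (front-back, height) and 30 mm (sideways) of stand_rest, face 1.03 to 1.24 rad from horizontal, short end parallel to the ledge within 0.14 rad, borne by the stand, at rest, released (x of board_center in the frame of stand_rest between -0.012 and 0.012 m and z of board_center in the frame of stand_rest between -0.012 and 0.012 m and y of board_center in the frame of stand_rest between -0.03 and 0.03 m and angle between board_center's own z axis and vertical between 1.03 and 1.24 rad and angle between the y axis of board_center and the y axis of stand, either way round below 0.14 rad and linear speed of board below 0.01 m/s and angular speed of board below 0.05 rad/s and contact force between board and stand above 0.3 N); the robot touches nothing.
It fails at once if The board is slammed or dropped on the stand (more than 40 N) (contact force between board and stand above 40 N).
It fails at once if A bystander is moved more than 30 mm (distance of any of multimeter, heatsink, screwdriver, mug, spool, parts_bin, desk_mic from where it was at the start of the episode above 0.03 m).
It also fails if it takes over 56 s, if anything falls off the work surface, if the arm or the gripper's body presses on something with over 40 N, if the wrist force passes 120 N, or if a joint passes its speed limit or range.

## Working session

There is one attempt and no reset: what is moved stays moved. The work goes in short steps, Python scripts to look and compute and a tool call to move; the robot and the scene stay as the last step left them, time stands still between calls to the robot, and variables do not carry over. Pictures are saved under pics/ and viewed, about 8 in all and at most 12, crops included, and the job is handed in when it is done.

Besides the shell and the picture viewer there is one more tool, called after "Call:" by a JSON object that holds its "api" and its "payload". play_rows: Moves the arm, as the interface text tells. Its arguments: {"type":"object","properties":{"steps":{"type":"array","items":{"type":"object","properties":{"twist":{"type":"array","items":{"type":"number"}},"dp":{"type":"array","items":{"type":"number"}},"jaw":{"type":"number"}}}},"grip_force":{"type":"number"}},"required":["steps"]}

```bash
mkdir -p pics; ls
python3 - <<'E'
from rig import *
import cv2,numpy as np,json
print(get_obs())
a=[]
for n in ["top","side"]:
    f=grab_frame(n); cv2.imwrite(f"pics/{n}0.png",cv2.resize(f[:,:,::-1],(800,600),interpolation=cv2.INTER_CUBIC)); np.save(f"pics/{n}0.npy",f)
for n in ["top","side","wrist"]:
    p=camera_params(n); print(n,p["vfov"],p["cx"],p["cy"],p["D"],np.round(p["cam_to_world"],4).tolist())
E
```

```text
pics
{'clock': 0.0, 'joint_pos': array([ 9.36870130e-01,  1.59021531e-01,  1.59819316e+00, -2.74394841e-05,
        1.38618082e+00, -2.10089878e-01]), 'qd': array([-0.00113102,  0.0007776 , -0.00011682, -0.00105635,  0.00174574,
       -0.00026945]), 'effort': array([-4.15365150e-05, -3.85569620e+01, -3.22107089e+01,  7.02242274e-02,
        3.78701719e-02, -1.62262172e-04]), 'position': array([0.23610293, 0.52357596, 0.18785398]), 'eef_rot': array([-6.60630428e-01, -3.07061564e+00,  2.60023817e-03]), 'ft_force': array([-0.23077842,  0.33669843,  1.2720781 ]), 'ft_torque': array([-0.04632427,  0.00656433,  0.01775732]), 'opening': 0.9984045741840115}
top 55.54703142836016 257.53090061660345 191.72069332144426 [-0.02509857  0.          0.          0.          0.        ] [[-0.0186, 0.976, -0.2169, 0.2623], [-0.9998, -0.0186, 0.0018, 0.0085], [-0.0023, 0.2169, 0.9762, 1.1657], [0.0, 0.0, 0.0, 1.0]]
side 57.56955252532292 258.33077554462045 192.72872479685182 [-0.06981243  0.          0.          0.          0.        ] [[0.8242, 0.3934, -0.4073, 0.1244], [-0.5662, 0.5603, -0.6045, -0.5831], [-0.0096, 0.7289, 0.6846, 0.7669], [0.0, 0.0, 0.0, 1.0]]
wrist 69.7641481134192 255.93793160598568 191.71875270129226 [-0.02573613  0.          0.          0.          0.        ] [[0.4106, -0.8844, -0.2217, 0.174], [0.9118, 0.3977, 0.1021, 0.5526], [-0.0021, -0.2441, 0.9697, 0.3834], [0.0, 0.0, 0.0, 1.0]]
```

View pics/top0.png

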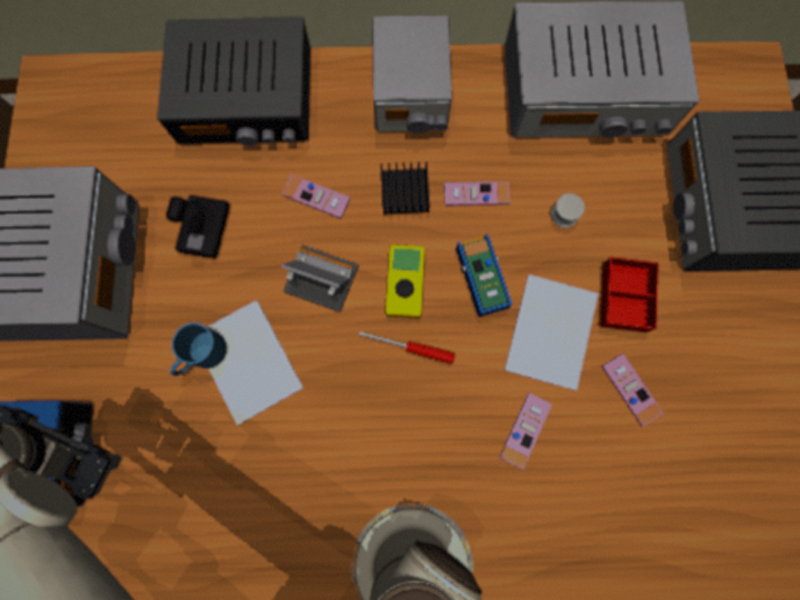

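View pics/side0.png

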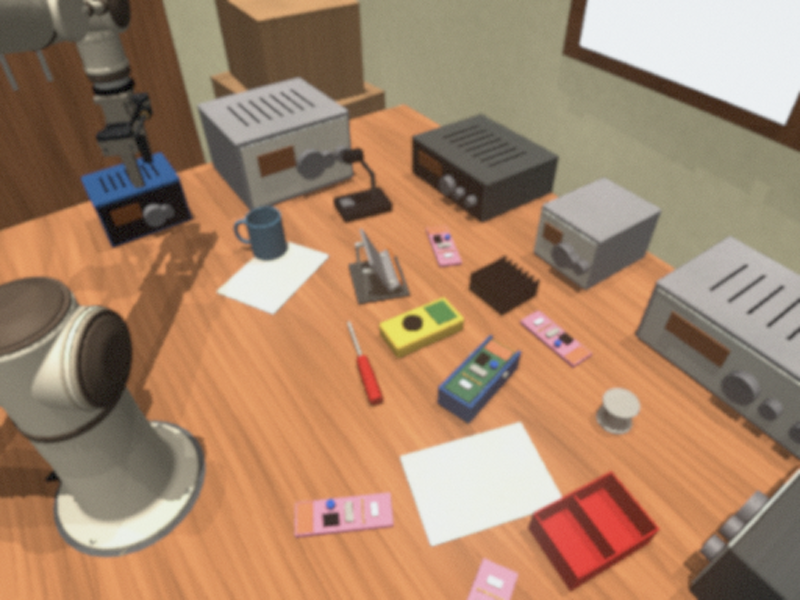

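The top view shows the green board in the blue nest at (483,275), with its copper end at the far side (475,243). The stand is at (320,275). The pink look-alikes are at (316,195), (477,193), (633,390) and (526,430). The green one in the nest fits the description; I'll confirm it in an enlarged crop.

Run:
```python
import cv2,numpy as np
t=np.load("pics/top0.npy")[:,:,::-1]; s=np.load("pics/side0.npy")[:,:,::-1]
def c(im,x,y,w,h): return cv2.resize(im[y:y+h,x:x+w],(400,300),interpolation=cv2.INTER_CUBIC)
# crop 80x60 px -> x5
cv2.imwrite("pics/crop1.png",np.vstack([np.hstack([c(t,270,146,80,60),c(t,165,146,80,60)]),np.hstack([c(s,272,212,80,60),c(s,205,140,80,60)])]))
```

```text
(no output)
```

View pics/crop1.png

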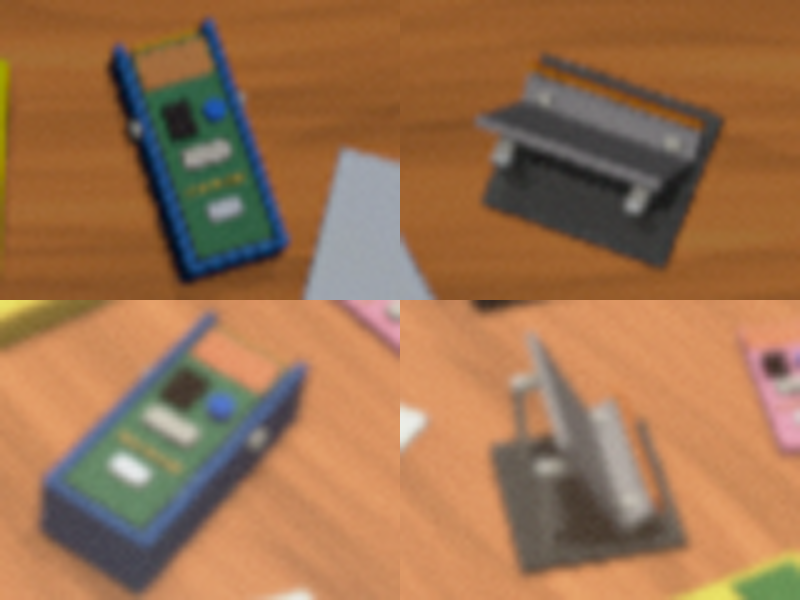

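The crop confirms the board in the nest is green, with its copper end at (175,60) in the top-left panel (far side). The stand's ledge also faces away from the robot. I'll take a coarse pose from these corners next.

```bash
cat > h.py <<'E'
import numpy as np,cv2
from scipy.optimize import least_squares
from scipy.spatial.transform import Rotation as R
def proj(P,c):
    T=np.linalg.inv(np.array(c["cam_to_world"])); p=np.c_[P,np.ones(len(P))]@T.T
    f=192/np.tan(np.radians(c["vfov"])/2); K=np.array([[f,0,c["cx"]],[0,f,c["cy"]],[0,0,1.]])
    return cv2.projectPoints(p[:,:3]*[1,-1,-1],np.zeros(3),np.zeros(3),K,np.array(c["D"]))[0][:,0]
def place(L,q): # local -> world with x,y,yaw
    c,s=np.cos(q[2]),np.sin(q[2]); L=np.asarray(L,float)
    return np.c_[q[0]+c*L[:,0]-s*L[:,1],q[1]+s*L[:,0]+c*L[:,1],L[:,2]]
def fit(obs,q0): # obs: list of (cam,local pts m,pixels)
    r=lambda q:np.concatenate([(proj(place(L,q),c)-px).ravel() for c,L,px in obs])
    s=least_squares(r,q0,loss="soft_l1"); return s.x,r(s.x).reshape(-1,2)
NEST=np.array([[-78,33.5,46],[-78,-33.5,46],[78,33.5,46],[78,-33.5,46]])/1e3  # nearL nearR farL farR
a=np.radians(65); u=np.array([-np.cos(a),np.sin(a)])
def stand_pts(xc): # xc = stand_corner x in stand frame; backstop top corners, base corners
    t=np.array([xc,.026])+.08*u
    return np.array([[t[0],.06,t[1]],[t[0],-.06,t[1]],[-.055,.065,.008],[-.055,-.065,.008],[.055,.065,.008],[.055,-.065,.008]])
E
python3 - <<'E'
from h import *; from rig import *
t=camera_params("top"); s=camera_params("side")
o=[(t,NEST,np.array([[187,278],[287,245],[118,45],[210,20]])/5+[270,146]),(s,NEST,np.array([[43,483],[148,543],[210,318],[303,368]])*[.2,.2]+[272,212-60])]
q,r=fit(o,[.5,0,0]);print("nest",q,np.round(r,1).tolist())
def fs(v,last=False):
    S=stand_pts(v[3])
    A=proj(place(S,v[:3]),t); B=proj(place(S,v[:3]),s)
    pa=np.array([[478,120],[658,185],[485,202],[665,268],[542,55],[720,120]])*.2+[165-80,146]
    pb=np.array([[530,333],[520+90,460]])  # placeholder
    return (A-pa)[[0,1,2,3,4,5]].ravel()
v=least_squares(fs,[.5,.2,-.3,.02],loss="soft_l1");print("stand",v.x,np.round(v.fun.reshape(-1,2),1).tolist())
E
```

```text
nest [ 0.56348952 -0.1621816   0.26712606] [[0.4, -0.9], [0.7, -0.2], [-0.8, 0.0], [0.6, -0.5], [-1.1, -0.3], [-0.8, 1.4], [-0.7, -1.2], [1.1, 0.1]]
stand [ 0.56892335  0.1766204  -0.36655757  0.01349964] [[-0.2, 0.1], [0.5, 0.1], [-1.3, 0.4], [-0.2, 0.5], [0.0, -0.5], [0.9, -0.7]]
```

The fits have residuals of about 1 px: nest at (0.563, -0.162, yaw 0.267) and stand at (0.569, 0.177, yaw -0.367). I'll move over to the stand for a close wrist view, then on to the nest.

Call:
{"api": "play_rows", "payload": {"steps": [{"twist": [0, 0, 0.1], "dp": [0, 0, 0.6], "jaw": 1}, {"twist": [0, 0, 0.18], "dp": [0.2, -0.4, 1], "jaw": 1}, {"twist": [0, 0, 0.18], "dp": [0.5, -0.8, 1], "jaw": 1}, {"twist": [0, 0, 0.18], "dp": [0.9, -1, 1], "jaw": 1}, {"twist": [0, 0, 0.18], "dp": [0.9, -1, 1], "jaw": 1}, {"twist": [0, 0, 0.18], "dp": [0.9, -1, 1], "jaw": 1}]}}

```text
clock: 0.7
position: [0.3731, 0.3722, 0.3395]
eef_rot: [0.223, 3.133, 0.0]
ft_force: [-0.6, 0.5, 0.4]
opening: 0.504
```

Call:
{"api": "play_rows", "payload": {"steps": [{"dp": [0.3, -0.33, -0.2], "twist": [0, 0, 0], "jaw": 1}, {"dp": [0.6, -0.66, -0.3], "twist": [0, 0, 0], "jaw": 1}, {"dp": [0.9, -1, -0.4], "twist": [0, 0, 0], "jaw": 1}, {"dp": [0.9, -1, -0.4], "twist": [0, 0, 0], "jaw": 1}, {"dp": [0.9, -1, -0.4], "twist": [0, 0, 0], "jaw": 1}, {"dp": [0.9, -1, -0.4], "twist": [0, 0, 0], "jaw": 1}]}}

```text
clock: 1.3
position: [0.5067, 0.2228, 0.2775]
eef_rot: [-0.226, -3.131, 0.001]
ft_force: [-0.6, 0.4, 0.2]
opening: 0.006
```

Run:
```python
from h import *; from rig import *; import pickle
o=get_obs(); c=camera_params("wrist"); f=grab_frame("wrist")
print(o["clock"],o["position"],o["eef_rot"],o["joint_pos"],o["opening"])
pickle.dump((c,f),open("pics/ws.pkl","wb"))
S=stand_pts(.0135); print(proj(place(S,[.569,.177,-.367]),c).round(0).tolist())
cv2.imwrite("pics/ws.png",cv2.resize(f[:,:,::-1],(800,600)))
```

```text
1.3 [0.50665226 0.22277014 0.27748738] [-2.25965063e-01 -3.13086477e+00  8.42274899e-04] [ 1.95773725e-01  6.00155777e-02  1.52991150e+00  1.66321474e-04
  1.55429950e+00 -1.23092868e+00] 0.005572604323798388
[[274.0, 216.0], [192.0, 198.0], [279.0, 181.0], [204.0, 164.0], [264.0, 239.0], [193.0, 224.0]]
```

View pics/ws.png

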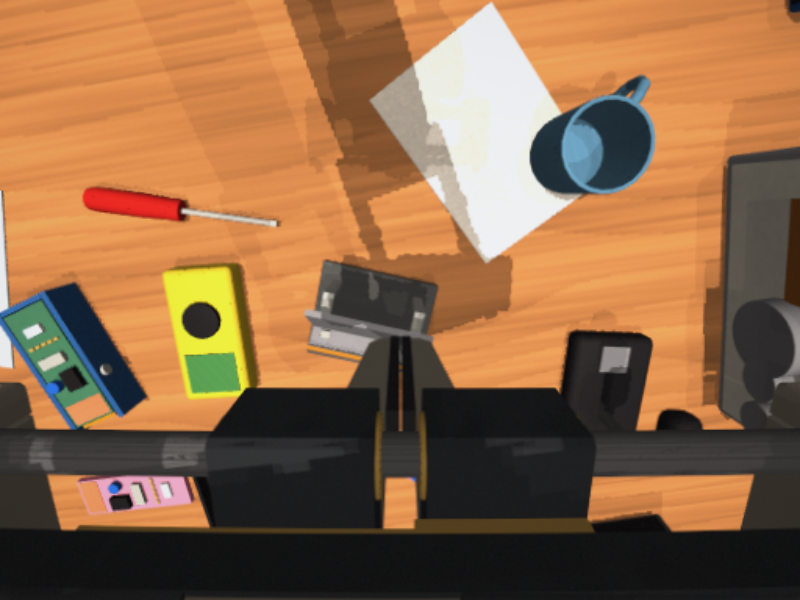

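The wrist view shows the stand base's back corners at (322,262) and (437,286), with the ledge half hidden by the fingers. I'll move forward so the whole stand clears the gripper, then view the nest the same way.

Call:
{"api": "play_rows", "payload": {"steps": [{"dp": [0.3, 0, 0], "twist": [0, 0, 0], "jaw": 1}, {"dp": [0.6, 0, 0], "twist": [0, 0, 0], "jaw": 1}, {"dp": [0.9, 0, 0], "twist": [0, 0, 0], "jaw": 1}, {"dp": [0.9, 0, 0], "twist": [0, 0, 0], "jaw": 1}, {"dp": [0.9, 0, 0], "twist": [0, 0, 0], "jaw": 1}, {"dp": [0.9, 0, 0], "twist": [0, 0, 0], "jaw": 1}]}}

```text
clock: 1.95
position: [0.6402, 0.2257, 0.2803]
eef_rot: [0.218, 3.133, 0.001]
ft_force: [0.0, 0.5, 0.0]
opening: 0.007
```

Run:
```python
from h import *; from rig import *; import pickle
o=get_obs(); c=camera_params("wrist"); f=grab_frame("wrist")
print(o["clock"],o["position"])
pickle.dump((c,f),open("pics/ws2.pkl","wb"))
```

```text
1.95 [0.64022799 0.22571341 0.28032704]
```

Call:
{"api": "play_rows", "payload": {"steps": [{"dp": [0, -0.33, 0], "twist": [0, 0, 0.1], "jaw": 1}, {"dp": [0, -0.66, 0], "twist": [0, 0, 0.2], "jaw": 1}, {"dp": [0, -1, 0], "twist": [0, 0, 0.26], "jaw": 1}, {"dp": [0, -1, 0], "twist": [0, 0, 0.26], "jaw": 1}, {"dp": [0, -1, 0], "twist": [0, 0, 0.26], "jaw": 1}]}}

```text
clock: 2.5
position: [0.6408, 0.0738, 0.2804]
eef_rot: [-0.414, 3.112, 0.0]
ft_force: [-0.2, -0.0, 0.4]
opening: 0.005
```

Call:
{"api": "play_rows", "payload": {"steps": [{"dp": [0.1, -0.33, 0], "twist": [0, 0, 0], "jaw": 1}, {"dp": [0.2, -0.66, 0], "twist": [0, 0, 0], "jaw": 1}, {"dp": [0.3, -1, 0], "twist": [0, 0, 0], "jaw": 1}, {"dp": [0.3, -1, 0], "twist": [0, 0, 0], "jaw": 1}, {"dp": [0.3, -1, 0], "twist": [0, 0, 0], "jaw": 1}, {"dp": [0.3, -1, 0], "twist": [0, 0, 0], "jaw": 1}]}}

```text
clock: 3.1
position: [0.6864, -0.0733, 0.2794]
eef_rot: [-0.422, 3.112, 0.001]
ft_force: [0.0, 1.0, 0.7]
opening: 0.008
```

Run:
```python
from h import *; from rig import *; import pickle
o=get_obs(); c=camera_params("wrist"); f=grab_frame("wrist")
print(o["clock"],o["position"],o["eef_rot"],o["joint_pos"])
pickle.dump((c,f),open("pics/wn.pkl","wb"))
c2,f2=pickle.load(open("pics/ws2.pkl","rb"))
n=proj(place(NEST,[.5635,-.1622,.267]),c); s=proj(place(stand_pts(.0135),[.569,.177,-.367]),c2); print(n.round(1).tolist(),s.round(1).tolist())
out=[]
for im,p in((f,n),(f2,s)):
    m=p.mean(0).astype(int); x=int(np.clip(m[0]-60,0,392)); y=int(np.clip(m[1]-60,0,384-120)); print(x,y)
    out.append(cv2.resize(np.ascontiguousarray(im[y:y+150,x:x+100,::-1]),(400,600),interpolation=cv2.INTER_CUBIC))
cv2.imwrite("pics/w2.png",np.hstack(out))
```

```text
3.1 [ 0.68640315 -0.07325771  0.27937718] [-4.21794733e-01  3.11247208e+00  1.06798914e-03] [-2.81359099e-01  4.24390037e-01  1.09739218e+00  8.93921830e-04
  1.61947232e+00 -2.12150583e+00]
[[241.7, 10.4], [193.6, 10.5], [242.6, 125.2], [198.4, 125.1]] [[259.2, 121.1], [170.0, 99.9], [266.5, 100.5], [187.4, 81.4], [251.3, 166.1], [176.3, 148.8]]
159 7
158 59
```

View pics/w2.png

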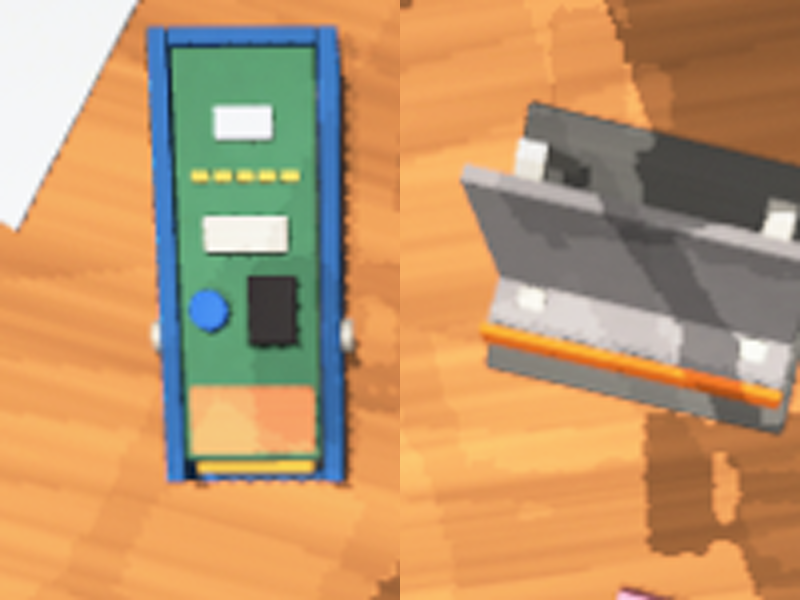

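Left panel: nest rim corners at (148,28), (336,28), (344,480) and (168,482), with the copper end at the bottom. Right panel: backstop front face, ledge and orange lip, with the inner corner running (500,278)–(790,345). I'll refit with these.

Run:
```python
from h import *; from rig import *; import pickle
t=camera_params("top"); s=camera_params("side")
c,_=pickle.load(open("pics/wn.pkl","rb")); c2,_=pickle.load(open("pics/ws2.pkl","rb"))
W=np.array([[336,28],[148,28],[344,480],[168,482]])/4+[159,7]
T=np.array([[187,278],[287,245],[118,45],[210,20]])/5+[270,146]; S=np.array([[43,483],[148,543],[210,318],[303,368]])*.2+[272,152]
for o in ([(c,NEST,W)],[(c,NEST,W),(t,NEST,T),(s,NEST,S)]):
    q,r=fit(o,[.56,-.16,.27]);print("nest",q.round(4),r.round(1).tolist())
pt=np.array([[478,120],[658,185],[485,202],[665,268],[542,55],[720,120]])*.2+[85,146]
pw=np.array([[62,180],[130,103],[88,365],[383,432],[100,278],[390,345]])/4+[158,59]
def f(v,top):
    P=stand_pts(v[3]); Q=np.vstack([P[[1,3,5,4]],[[v[3],-.06,.026],[v[3],.06,.026]]])
    r=(proj(place(Q,v[:3]),c2)-pw)
    return np.vstack([r,(proj(place(P,v[:3]),t)-pt)]).ravel() if top else r.ravel()
for top in (0,1):
    v=least_squares(f,[.569,.177,-.367,.0135],loss="soft_l1",args=(top,));print("stand",v.x.round(4),v.fun.reshape(-1,2).round(1).tolist())
q=v.x
```

```text
nest [ 0.5665 -0.1582  0.2744] [[0.5, -0.7], [-0.5, -0.2], [0.0, 0.7], [-0.0, 0.4]]
nest [ 0.5659 -0.1591  0.2746] [[-0.0, -1.3], [-1.1, -0.9], [-0.5, 0.1], [-0.5, -0.1], [-0.4, -1.6], [-0.2, -1.1], [-1.9, -0.5], [-0.6, -1.2], [-1.0, -1.3], [-0.6, 0.2], [-1.0, -2.3], [0.8, -1.1]]
stand [ 0.5724  0.1811 -0.3637  0.0159] [[-0.3, 0.1], [-0.3, -1.4], [-0.8, 0.4], [0.4, 0.6], [0.2, -0.0], [0.9, 0.1]]
stand [ 0.5716  0.1805 -0.3603  0.0161] [[-1.0, -0.2], [-0.9, -1.7], [-1.2, 0.1], [0.1, 0.1], [-0.4, -0.2], [0.5, -0.3], [-1.1, -1.4], [-0.3, -1.6], [-2.4, -0.2], [-1.3, -0.4], [-1.3, -1.1], [-0.3, -1.6]]
```

Call:
{"api": "play_rows", "payload": {"steps": [{"dp": [-0.2, -0.22, -0.3], "twist": [0, 0, 0], "jaw": 1}, {"dp": [-0.41, -0.44, -0.6], "twist": [0, 0, 0], "jaw": 1}, {"dp": [-0.41, -0.44, -0.9], "twist": [0, 0, 0], "jaw": 1}, {"dp": [-0.41, -0.44, -1], "twist": [0, 0, 0], "jaw": 1}, {"dp": [-0.41, -0.44, -1], "twist": [0, 0, 0], "jaw": 1}, {"dp": [-0.41, -0.44, -1], "twist": [0, 0, 0], "jaw": 1}]}}

```text
clock: 3.75
position: [0.6255, -0.1403, 0.13]
eef_rot: [-0.421, 3.112, -0.0]
ft_force: [0.3, -0.4, 0.3]
opening: 0.005
```

Call:
{"api": "play_rows", "payload": {"steps": [{"dp": [0, 0, -0.15], "twist": [0, 0, 0], "jaw": 1}, {"dp": [0, 0, -0.3], "twist": [0, 0, 0], "jaw": 1}, {"dp": [0, 0, -0.4], "twist": [0, 0, 0], "jaw": 1}, {"dp": [0, 0, -0.47], "twist": [0, 0, 0], "jaw": 1}, {"dp": [0, 0, -0.47], "twist": [0, 0, 0], "jaw": 1}, {"dp": [0, 0, -0.47], "twist": [0, 0, 0], "jaw": 1}, {"dp": [0, 0, -0.47], "twist": [0, 0, 0], "jaw": 1}]}}

```text
clock: 4.45
position: [0.626, -0.1422, 0.0598]
eef_rot: [-0.419, 3.111, -0.002]
ft_force: [-0.4, -0.6, -0.3]
opening: 0.007
```

Call:
{"api": "play_rows", "payload": {"steps": [{"dp": [0, 0, -0.05], "twist": [0, 0, 0], "jaw": 1}, {"dp": [0, 0, -0.08], "twist": [0, 0, 0], "jaw": 1}, {"dp": [0, 0, -0.1], "twist": [0, 0, 0], "jaw": 1}, {"dp": [0, 0, -0.12], "twist": [0, 0, 0], "jaw": 1}, {"dp": [0, 0, -0.13], "twist": [0, 0, 0], "jaw": 1}, {"dp": [0, 0, -0.14], "twist": [0, 0, 0], "jaw": 1}, {"dp": [0, 0, -0.15], "twist": [0, 0, 0], "jaw": 1}, {"dp": [0, 0, -0.16], "twist": [0, 0, 0], "jaw": 1}, {"dp": [0, 0, -0.16], "twist": [0, 0, 0], "jaw": 1}, {"dp": [0, 0, -0.16], "twist": [0, 0, 0], "jaw": 1}]}}

```text
clock: 5.45
position: [0.625, -0.1419, 0.0344]
eef_rot: [-0.419, 3.113, -0.0]
ft_force: [-0.1, -0.5, 0.1]
opening: 0.005
```

Run:
```python
from h import *; from rig import *
f=grab_frame("wrist"); f2=grab_frame("side")
cv2.imwrite("pics/p1.png",np.vstack([cv2.resize(f[:,:,::-1],(400,300)),cv2.resize(np.ascontiguousarray(f2[190:280,260:380,::-1]),(400,300),interpolation=cv2.INTER_CUBIC)]))
print(get_obs()["position"],get_obs()["ft_force"])
```

```text
[ 0.62505599 -0.14193817  0.03442508] [0.22052659 0.02435034 0.61490487]
```

View pics/p1.png

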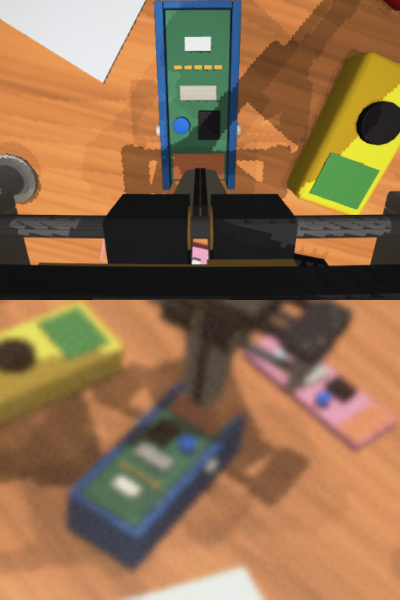

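The wrist panel still shows the board flat, with the fingertip near the far end at (200,170). The force is about 0, so there's no contact yet despite z = 34 mm. I'll check the geometry.

Run:
```python
from h import *; from rig import *
o=get_obs(); c=camera_params("wrist"); f=grab_frame("wrist"); s=camera_params("side")
p=o["position"]; Rm=R.from_rotvec(o["eef_rot"]).as_matrix()
N=[.566,-.1585,.2745]
tip=np.array([p+Rm@np.array([x,y,0]) for x,y in((.01,-.018),(.01,.018),(-.01,0),(0,0))])
print("tip",proj(tip,c).round(1).tolist(),proj(tip,s).round(1).tolist()); print("nest",proj(place(NEST,N),c).round(1).tolist())
print("pad x=44,68 z46",proj(place([[.044,.025,.046],[.044,-.025,.046],[.068,0,.046],[.07,0,.046]],N),c).round(1).tolist())
d=p-np.array([N[0],N[1],0]); cs,sn=np.cos(N[2]),np.sin(N[2]); print("tip in nest",d[0]*cs+d[1]*sn,-d[0]*sn+d[1]*cs)
print(o["effort"], o["ft_force"])
cv2.imwrite("pics/p2.png",cv2.resize(np.ascontiguousarray(f[0:260,160:360,::-1]),(600,780))[:600])
```

```text
tip [[230.9, 203.5], [279.6, 203.5], [255.2, 228.8], [255.2, 216.3]] [[322.8, 230.1], [311.9, 223.9], [321.2, 222.8], [319.3, 224.9]]
nest [[310.2, -0.9], [197.1, -0.0], [301.7, 243.1], [209.2, 243.7]]
pad x=44,68 z46 [[291.2, 197.9], [219.0, 198.4], [255.3, 230.5], [255.4, 233.1]]
tip in nest 0.06133432369775156 -6.628682594748622e-05
[ 2.82726123e-04 -4.73812437e+01 -2.90299916e+01 -5.40885294e-02
  5.15964569e-02  3.15543082e-05] [0.22052659 0.02435034 0.61490487]
```

View pics/p2.png

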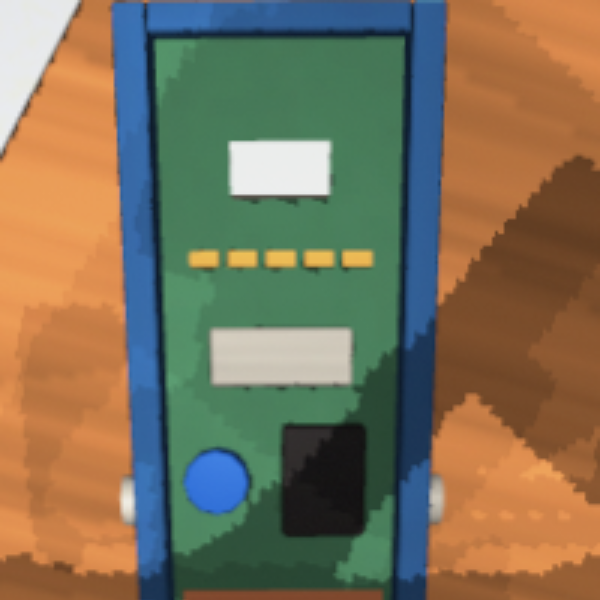

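Call:
{"api": "play_rows", "payload": {"steps": [{"dp": [0, 0, -0.01], "twist": [0, 0, 0], "jaw": 1}, {"dp": [0, 0, -0.02], "twist": [0, 0, 0], "jaw": 1}, {"dp": [0, 0, -0.03], "twist": [0, 0, 0], "jaw": 1}]}}

```text
clock: 5.9
position: [0.6249, -0.1419, 0.0296]
eef_rot: [0.419, -3.113, -0.0]
ft_force: [0.1, 0.3, -0.5]
opening: 0.009
```

Run:
```python
from h import *; from rig import *
o=get_obs(); c=camera_params("wrist"); f=grab_frame("wrist");f2=grab_frame("side");f3=grab_frame("top")
print(o["position"],o["ft_force"],o["ft_torque"])
p=o["position"]; Rm=R.from_rotvec(o["eef_rot"]).as_matrix()
for k in (0,.012,.03,.06): print(k,proj(np.array([p+Rm@np.array([x,0,-k]) for x in(.01,0,-.01)]),c).round(1).tolist())
a=cv2.resize(np.ascontiguousarray(f[170:270,200:310,::-1]),(440,400),interpolation=cv2.INTER_CUBIC)
b=cv2.resize(np.ascontiguousarray(f2[170:270,275:365,::-1]),(360,400),interpolation=cv2.INTER_CUBIC)
cv2.imwrite("pics/p3.png",np.hstack([a,b]))
```

```text
[ 0.62488331 -0.14189519  0.02962712] [ 0.06708441  0.30654792 -0.49453992] [ 0.04451101 -0.00014679  0.00033141]
0 [[255.2, 203.5], [255.2, 216.3], [255.2, 228.8]]
0.012 [[255.2, 208.4], [255.2, 221.9], [255.2, 235.1]]
0.03 [[255.1, 217.0], [255.1, 231.7], [255.1, 246.0]]
0.06 [[254.9, 235.9], [254.9, 253.2], [254.9, 269.9]]
```

View pics/p3.png

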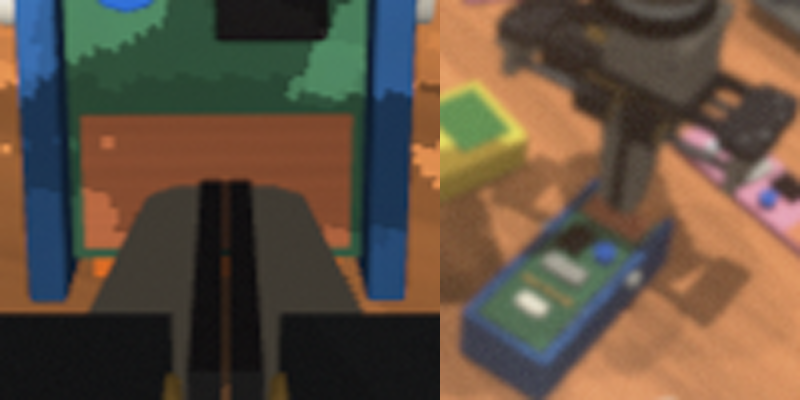

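The finger still appears to hover over the pad (tip at row 216; pad rows 199–232), with no force. The fingertip seems to sit higher than the reported TCP, so I'll keep going down in small steps while watching the force.

Call:
{"api": "play_rows", "payload": {"steps": [{"dp": [0, 0, -0.02], "twist": [0, 0, 0], "jaw": 1}, {"dp": [0, 0, -0.03], "twist": [0, 0, 0], "jaw": 1}, {"dp": [0, 0, -0.03], "twist": [0, 0, 0], "jaw": 1}]}}

```text
clock: 6.35
position: [0.6247, -0.1417, 0.0248]
eef_rot: [0.419, -3.113, -0.001]
ft_force: [0.1, -0.0, 0.5]
opening: 0.009
```

```bash
cat > pos.py <<'E'
from h import *; from rig import *
o=get_obs(); c=camera_params("wrist"); f=grab_frame("wrist").astype(int)
print(o["clock"],o["position"].round(4),o["eef_rot"].round(3),o["ft_force"].round(1),o["opening"])
# width of green plate per row (gap-dark excluded)
g=(f[:,:,1]>f[:,:,0]+15)&(f[:,:,1]>f[:,:,2]+10)
for r in range(4,200,14):
    x=np.where(g[r])[0]; print(r,(x.min(),x.max(),len(x)) if len(x) else None,end=" ")
E
python3 pos.py
```

```text
6.35 [ 0.6247 -0.1417  0.0248] [ 4.190e-01 -3.113e+00 -1.000e-03] [ 0.1 -0.   0.5] 0.009028104613794215
4 None 18 (np.int64(209), np.int64(295), 87) 32 (np.int64(209), np.int64(295), 87) 46 (np.int64(210), np.int64(295), 51) 60 (np.int64(210), np.int64(294), 51) 74 (np.int64(211), np.int64(294), 84) 88 (np.int64(211), np.int64(294), 84) 102 (np.int64(212), np.int64(294), 83) 116 (np.int64(212), np.int64(293), 31) 130 (np.int64(213), np.int64(292), 80) 144 (np.int64(213), np.int64(292), 51) 158 (np.int64(214), np.int64(291), 28) 172 (np.int64(214), np.int64(292), 35) 186 (np.int64(215), np.int64(291), 77)
```

Call:
{"api": "play_rows", "payload": {"steps": [{"dp": [0, 0, -0.01], "twist": [0, 0, 0], "jaw": 1}, {"dp": [0, 0, -0.02], "twist": [0, 0, 0], "jaw": 1}, {"dp": [0, 0, -0.03], "twist": [0, 0, 0], "jaw": 1}, {"dp": [0, 0, -0.03], "twist": [0, 0, 0], "jaw": 1}]}}

```text
clock: 6.8
position: [0.6249, -0.1419, 0.0206]
eef_rot: [0.419, -3.113, -0.0]
ft_force: [0.3, -0.3, 0.7]
opening: 0.006
```

```bash
python3 pos.py
python3 - <<'E'
from h import *; from rig import *
c=camera_params("wrist")
for z in(.03,.046): print(z,proj(place([[-.07,.025,z],[-.07,-.025,z],[.04,.025,z],[.04,-.025,z]],[.566,-.1585,.2745]),c).round(1).tolist())
print(c["cam_to_world"].round(3))
E
```

```text
6.8 [ 0.6249 -0.1419  0.0206] [ 0.419 -3.113 -0.   ] [ 0.3 -0.3  0.7] 0.005780630685580322
4 (np.int64(207), np.int64(297), 91) 18 (np.int64(208), np.int64(297), 90) 32 (np.int64(208), np.int64(297), 90) 46 (np.int64(209), np.int64(296), 52) 60 (np.int64(209), np.int64(296), 52) 74 (np.int64(210), np.int64(295), 86) 88 (np.int64(210), np.int64(295), 86) 102 (np.int64(211), np.int64(295), 85) 116 (np.int64(211), np.int64(294), 33) 130 (np.int64(212), np.int64(293), 82) 144 (np.int64(212), np.int64(293), 52) 158 (np.int64(213), np.int64(293), 29) 172 (np.int64(214), np.int64(293), 33) 186 (np.int64(214), np.int64(292), 79) 0.03 [[294.8, 15.7], [212.4, 16.3], [290.8, 191.7], [219.1, 192.1]]
0.046 [[298.8, 4.8], [208.0, 5.5], [293.9, 197.8], [215.9, 198.2]]
[[-0.265 -0.935 -0.235  0.559]
 [ 0.964 -0.257 -0.064 -0.159]
 [-0.    -0.244  0.97   0.216]
 [ 0.     0.     0.     1.   ]]
```

Call:
{"api": "play_rows", "payload": {"steps": [{"dp": [0, 0, -0.01], "twist": [0, 0, 0], "jaw": 1}, {"dp": [0, 0, -0.02], "twist": [0, 0, 0], "jaw": 1}, {"dp": [0, 0, -0.03], "twist": [0, 0, 0], "jaw": 1}, {"dp": [0, 0, -0.03], "twist": [0, 0, 0], "jaw": 1}]}}

```text
clock: 7.25
position: [0.6259, -0.1418, 0.0174]
eef_rot: [-0.418, 3.112, -0.0]
ft_force: [0.2, 1.1, 4.8]
opening: 0.005
```

```bash
python3 pos.py
```

```text
7.25 [ 0.6259 -0.1418  0.0174] [-0.418  3.112 -0.   ] [0.2 1.1 4.8] 0.005239423349024178
4 (np.int64(204), np.int64(301), 98) 18 (np.int64(205), np.int64(300), 96) 32 (np.int64(205), np.int64(300), 96) 46 (np.int64(206), np.int64(299), 55) 60 (np.int64(207), np.int64(298), 92) 74 (np.int64(207), np.int64(298), 92) 88 (np.int64(208), np.int64(297), 90) 102 (np.int64(209), np.int64(297), 89) 116 (np.int64(210), np.int64(296), 33) 130 (np.int64(211), np.int64(295), 33) 144 (np.int64(211), np.int64(294), 73) 158 (np.int64(212), np.int64(294), 31) 172 (np.int64(213), np.int64(294), 30) 186 (np.int64(214), np.int64(293), 80)
```

Contact was at reported z ≈ 0.0195 m, so the tips sit about 26 mm short of the reported TCP. The bed now gives way at about 5 N. I'll keep pressing.

Call:
{"api": "play_rows", "payload": {"steps": [{"dp": [0, 0, -0.015], "twist": [0, 0, 0], "jaw": 1}, {"dp": [0, 0, -0.03], "twist": [0, 0, 0], "jaw": 1}, {"dp": [0, 0, -0.045], "twist": [0, 0, 0], "jaw": 1}, {"dp": [0, 0, -0.06], "twist": [0, 0, 0], "jaw": 1}, {"dp": [0, 0, -0.06], "twist": [0, 0, 0], "jaw": 1}]}}

```text
clock: 7.8
position: [0.6266, -0.1417, 0.0083]
eef_rot: [-0.418, 3.11, -0.001]
ft_force: [2.7, 2.1, 3.4]
opening: 0.005
```

```bash
python3 pos.py
cat > tilt.py <<'E'
from h import *; from rig import *
N=[.566,-.1585,.2745]
def board(th,pts): # board-local pts (flat nest x,y, z above bed pivot) -> world
    P=np.array(pts,float); X=P[:,0]-.025; Z=P[:,2]-.036; c,s=np.cos(th),np.sin(th)
    return place(np.c_[.025+c*X+s*Z,P[:,1],.036-s*X+c*Z],N)
if __name__=="__main__":
    c=camera_params("wrist")
    for th in (.2,.3,.4,.45,.5,.55):
        print(th,proj(board(th,[[x,y,.046] for x in(-.07,-.03,.0,.044) for y in(.025,-.025)]),c).round(0).tolist())
E
python3 tilt.py
```

```text
7.8 [ 0.6266 -0.1417  0.0083] [-4.18e-01  3.11e+00 -1.00e-03] [2.7 2.1 3.4] 0.005044554121899952
4 (np.int64(191), np.int64(313), 123) 18 (np.int64(192), np.int64(311), 120) 32 (np.int64(194), np.int64(310), 117) 46 (np.int64(195), np.int64(309), 67) 60 (np.int64(197), np.int64(307), 64) 74 (np.int64(199), np.int64(306), 108) 88 (np.int64(201), np.int64(304), 34) 102 (np.int64(202), np.int64(303), 102) 116 (np.int64(204), np.int64(301), 98) 130 (np.int64(206), np.int64(300), 34) 144 (np.int64(207), np.int64(299), 93) 158 (np.int64(209), np.int64(297), 56) 172 (np.int64(210), np.int64(296), 28) 186 (np.int64(212), np.int64(295), 35) 0.2 [[310.0, -18.0], [197.0, -17.0], [304.0, 78.0], [204.0, 79.0], [300.0, 137.0], [209.0, 138.0], [296.0, 208.0], [215.0, 208.0]]
0.3 [[314.0, -20.0], [193.0, -19.0], [306.0, 82.0], [202.0, 83.0], [301.0, 141.0], [208.0, 141.0], [295.0, 208.0], [215.0, 208.0]]
0.4 [[318.0, -19.0], [188.0, -17.0], [307.0, 87.0], [201.0, 88.0], [301.0, 144.0], [208.0, 145.0], [295.0, 207.0], [216.0, 208.0]]
0.45 [[320.0, -17.0], [186.0, -16.0], [308.0, 90.0], [200.0, 91.0], [302.0, 146.0], [208.0, 147.0], [295.0, 207.0], [216.0, 207.0]]
0.5 [[322.0, -14.0], [184.0, -13.0], [309.0, 93.0], [199.0, 94.0], [302.0, 148.0], [207.0, 149.0], [294.0, 206.0], [216.0, 207.0]]
0.55 [[324.0, -10.0], [181.0, -9.0], [309.0, 97.0], [198.0, 98.0], [302.0, 150.0], [207.0, 151.0], [294.0, 206.0], [216.0, 206.0]]
```

Tilt by the image is about 0.36 rad. A few mm more.

Call:
{"api": "play_rows", "payload": {"steps": [{"dp": [0, 0, -0.015], "twist": [0, 0, 0], "jaw": 1}, {"dp": [0, 0, -0.03], "twist": [0, 0, 0], "jaw": 1}, {"dp": [0, 0, -0.03], "twist": [0, 0, 0], "jaw": 1}, {"dp": [0, 0, -0.03], "twist": [0, 0, 0], "jaw": 1}]}}

```text
clock: 8.25
position: [0.626, -0.1418, 0.0037]
eef_rot: [-0.418, 3.111, -0.001]
ft_force: [1.9, 2.8, 5.6]
opening: 0.004
```

```bash
python3 pos.py; python3 tilt.py
```

```text
8.25 [ 0.626  -0.1418  0.0037] [-4.180e-01  3.111e+00 -1.000e-03] [1.9 2.8 5.6] 0.004416814977231684
4 (np.int64(181), np.int64(321), 141) 18 (np.int64(183), np.int64(319), 137) 32 (np.int64(185), np.int64(317), 133) 46 (np.int64(188), np.int64(316), 76) 60 (np.int64(190), np.int64(314), 72) 74 (np.int64(192), np.int64(312), 70) 88 (np.int64(195), np.int64(309), 115) 102 (np.int64(197), np.int64(307), 36) 116 (np.int64(199), np.int64(305), 107) 130 (np.int64(202), np.int64(303), 38) 144 (np.int64(204), np.int64(301), 35) 158 (np.int64(206), np.int64(300), 95) 172 (np.int64(208), np.int64(298), 35) 186 (np.int64(211), np.int64(296), 27) 0.2 [[312.0, -22.0], [195.0, -21.0], [306.0, 78.0], [202.0, 79.0], [302.0, 139.0], [207.0, 139.0], [297.0, 211.0], [214.0, 211.0]]
0.3 [[316.0, -24.0], [190.0, -23.0], [307.0, 82.0], [201.0, 82.0], [302.0, 142.0], [207.0, 143.0], [296.0, 211.0], [214.0, 211.0]]
0.4 [[320.0, -23.0], [185.0, -22.0], [309.0, 87.0], [199.0, 87.0], [303.0, 146.0], [206.0, 146.0], [296.0, 210.0], [215.0, 211.0]]
0.45 [[323.0, -21.0], [183.0, -20.0], [310.0, 90.0], [198.0, 91.0], [303.0, 148.0], [206.0, 148.0], [296.0, 210.0], [215.0, 210.0]]
0.5 [[325.0, -18.0], [181.0, -17.0], [311.0, 93.0], [197.0, 94.0], [303.0, 150.0], [206.0, 151.0], [295.0, 209.0], [215.0, 210.0]]
0.55 [[327.0, -15.0], [178.0, -13.0], [311.0, 97.0], [196.0, 98.0], [303.0, 152.0], [206.0, 153.0], [295.0, 208.0], [215.0, 209.0]]
```

Tilt is about 0.53 rad. I'll retract, open the jaws, and check where the open fingertips actually are.

Call:
{"api": "play_rows", "payload": {"steps": [{"dp": [0, 0, 0.2], "twist": [0, 0, 0], "jaw": 1}, {"dp": [0, 0, 0.5], "twist": [0, 0, 0], "jaw": 1}, {"dp": [0, 0, 0.8], "twist": [0, 0, 0], "jaw": -1}, {"dp": [0, 0, 1], "twist": [0, 0, 0], "jaw": -1}, {"dp": [0, 0, 1], "twist": [0, 0, 0], "jaw": -1}, {"dp": [0, 0, 1], "twist": [0, 0, 0], "jaw": -1}, {"dp": [0, 0, 1], "twist": [0, 0, 0], "jaw": -1}]}}

```text
clock: 9.0
position: [0.6233, -0.1415, 0.1501]
eef_rot: [0.418, -3.11, -0.003]
ft_force: [0.6, 0.5, -0.7]
opening: 0.415
```

Run:
```python
from tilt import *
o=get_obs(); c=camera_params("wrist"); f=grab_frame("wrist"); p=o["position"]; Rm=R.from_rotvec(o["eef_rot"]).as_matrix()
print(o["clock"],p,o["opening"],o["joint_pos"])
for k in (0,.019,.026,.045): print("tool pts back",k,(proj(np.array([p+Rm@np.array([x,y,-k]) for x in(.01,-.01) for y in(.046,.064)]),c)*800/512).round(0).tolist())
for th in(.45,.5,.55): print(th,(proj(board(th,[[x,y,.046] for x in(-.07,-.03,.044) for y in(.025,-.025)]),c)*800/512).round(0).tolist())
cv2.imwrite("pics/o1.png",cv2.resize(f[:,:,::-1],(800,600)))
```

```text
9.0 [ 0.62334089 -0.14146245  0.15007506] 0.4151405910486436 [-4.11655865e-01  3.54599741e-01  1.44003564e+00 -3.79397840e-04
  1.35152903e+00 -2.24958946e+00]
tool pts back 0 [[496.0, 318.0], [534.0, 318.0], [494.0, 358.0], [530.0, 358.0]]
tool pts back 0.019 [[505.0, 331.0], [547.0, 331.0], [503.0, 374.0], [543.0, 374.0]]
tool pts back 0.026 [[509.0, 336.0], [552.0, 336.0], [506.0, 380.0], [548.0, 380.0]]
tool pts back 0.045 [[522.0, 353.0], [570.0, 352.0], [518.0, 401.0], [565.0, 401.0]]
0.45 [[440.0, 104.0], [351.0, 105.0], [437.0, 172.0], [356.0, 173.0], [432.0, 269.0], [363.0, 270.0]]
0.5 [[441.0, 108.0], [351.0, 108.0], [437.0, 175.0], [356.0, 175.0], [432.0, 269.0], [363.0, 270.0]]
0.55 [[442.0, 112.0], [350.0, 113.0], [437.0, 178.0], [356.0, 178.0], [432.0, 269.0], [363.0, 269.0]]
```

View pics/o1.png

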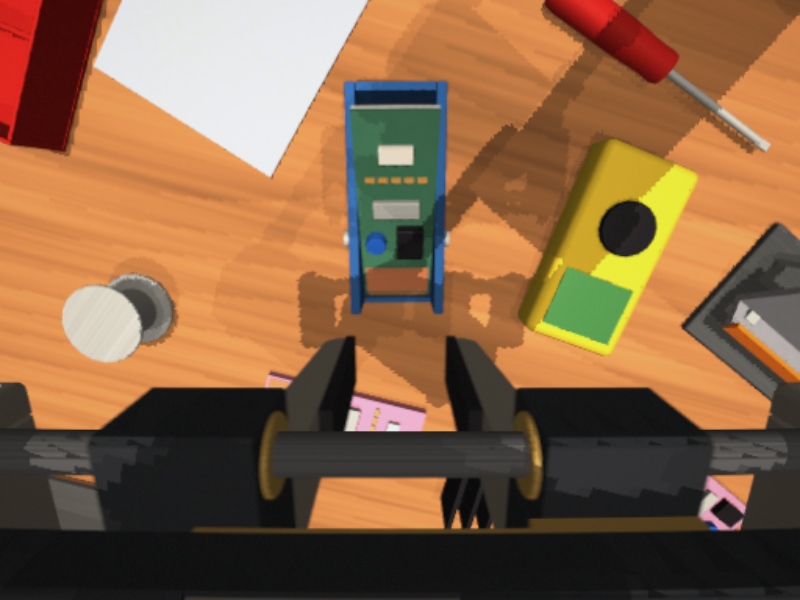

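The board is tipped up (raised end near row 106), and the open fingertips project about 26 mm short of the TCP, which agrees with the contact height. I'll account for that in the grasp. Next is the grasp and pre-grasp pose.

Run:
```python
from tilt import *
o=get_obs(); p=o["position"]; print(p,o["eef_rot"])
G=board(.51,[[-.054,0,.042]])[0]; a=np.radians(54)
tz=np.array([np.cos(a)*np.cos(N[2]),np.cos(a)*np.sin(N[2]),-np.sin(a)])
T=G+.042*tz; P=T-.10*tz; print("G",G,"T",T,"pre",P,"tz",tz)
Rm=R.from_rotvec(o["eef_rot"]); ny=np.array([-np.sin(N[2]),np.cos(N[2]),0])
want=np.c_[np.cross(ny,tz),ny,tz]; print("twist",(R.from_matrix(want)*Rm.inv()).as_rotvec()/(np.pi/2))
print("dp",(P-p)/.15, (T-P)/.15)
```

```text
[ 0.62331899 -0.14140523  0.14996452] [ 0.41798119 -3.10935765 -0.00353099]
G [ 0.52651792 -0.16961851  0.07980247] T [ 0.55028064 -0.16292671  0.04582376] pre [ 0.49370273 -0.17885955  0.12672546] tz [ 0.56577907  0.15932842 -0.80901699]
twist [ 0.10603873 -0.38828506  0.00389979]
dp [-0.8641084  -0.2496955  -0.15492712] [ 0.37718605  0.10621894 -0.53934466]
```

Call:
{"api": "play_rows", "payload": {"steps": [{"dp": [-0.2, -0.06, 0.1], "twist": [0.02, -0.075, 0], "jaw": -1}, {"dp": [-0.4, -0.12, 0.1], "twist": [0.04, -0.15, 0], "jaw": -1}, {"dp": [-0.6, -0.18, 0], "twist": [0.06, -0.23, 0], "jaw": -1}, {"dp": [-0.8, -0.24, -0.1], "twist": [0.08, -0.31, 0], "jaw": -1}, {"dp": [-0.86, -0.25, -0.15], "twist": [0.106, -0.388, 0.004], "jaw": -1}, {"dp": [-0.86, -0.25, -0.15], "twist": [0.106, -0.388, 0.004], "jaw": -1}, {"dp": [-0.86, -0.25, -0.15], "twist": [0.106, -0.388, 0.004], "jaw": -1}, {"dp": [-0.86, -0.25, -0.15], "twist": [0.106, -0.388, 0.004], "jaw": -1}, {"dp": [-0.86, -0.25, -0.15], "twist": [0.106, -0.388, 0.004], "jaw": -1}]}}

```text
clock: 9.95
position: [0.5115, -0.1619, 0.1486]
eef_rot: [-0.31, 2.534, 0.094]
ft_force: [0.3, -0.5, -0.3]
opening: 1.0
```

```bash
cat > g.py <<'E'
from tilt import *
import sys
o=get_obs(); p=o["position"]; Rm=R.from_rotvec(o["eef_rot"]); print(o["clock"],p.round(4),o["joint_pos"].round(2),o["opening"],o["ft_force"].round(1))
G=board(.51,[[-.054,0,.042]])[0]; a=np.radians(54)
tz=np.array([np.cos(a)*np.cos(N[2]),np.cos(a)*np.sin(N[2]),-np.sin(a)])
T=G+.042*tz; ny=np.array([-np.sin(N[2]),np.cos(N[2]),0])
want=np.c_[np.cross(ny,tz),ny,tz]; print("twist",(R.from_matrix(want)*Rm.inv()).as_rotvec()/(np.pi/2)); print("dp",(T-p)/.15)
f=grab_frame("wrist"); c=camera_params("wrist")
for th in(.45,.5,.55): print(th,(proj(board(th,[[x,y,.046] for x in(-.07,-.03,.044) for y in(.025,-.025)]),c)*800/512).round(0).tolist())
Rm=Rm.as_matrix();print("tips",(proj(np.array([p+Rm@np.array([x,y,-.026]) for x in(.01,-.01) for y in(.046,-.046)]),c)*800/512).round(0).tolist())
cv2.imwrite("pics/%s.png"%sys.argv[1],cv2.resize(f[:,:,::-1],(800,600)))
E
python3 g.py g1
```

```text
9.95 [ 0.5115 -0.1619  0.1486] [-0.89 -0.26  2.21  0.63  1.02 -2.99] 1.000487031357767 [ 0.3 -0.5 -0.3]
twist [ 0.00603148 -0.02266133  0.0197677 ]
dp [ 0.2585931  -0.00652368 -0.6852617 ]
0.45 [[422.0, 248.0], [335.0, 250.0], [421.0, 272.0], [345.0, 273.0], [419.0, 302.0], [359.0, 304.0]]
0.5 [[422.0, 256.0], [335.0, 258.0], [421.0, 276.0], [345.0, 278.0], [419.0, 301.0], [359.0, 303.0]]
0.55 [[422.0, 264.0], [335.0, 266.0], [421.0, 280.0], [345.0, 282.0], [419.0, 300.0], [359.0, 302.0]]
tips [[509.0, 337.0], [287.0, 337.0], [506.0, 382.0], [290.0, 382.0]]
```

View pics/g1.png

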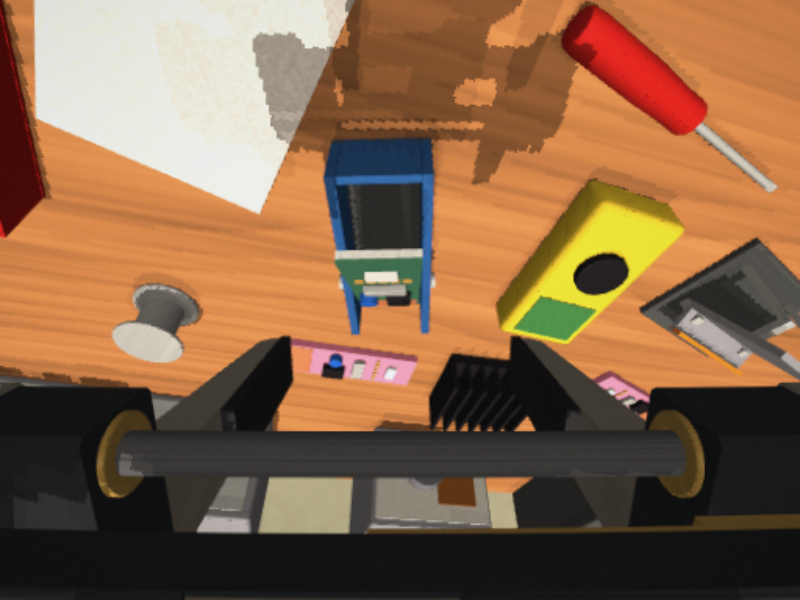

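The board is tipped, with its raised end at (335–425, 250–258), but the arm hit joint 6's limit at this tilt. I'll use a smaller forward tilt of 22° for the grasp.

Call:
{"api": "play_rows", "payload": {"steps": [{"dp": [0.08, 0.02, 0.05], "twist": [-0.042, 0.15, 0], "jaw": -1}, {"dp": [0.08, 0.02, 0.05], "twist": [-0.042, 0.15, 0], "jaw": -1}, {"dp": [0.08, 0.02, 0.05], "twist": [-0.042, 0.15, 0], "jaw": -1}, {"dp": [0.08, 0.02, 0.05], "twist": [-0.042, 0.15, 0], "jaw": -1}, {"dp": [0.08, 0.02, 0.05], "twist": [-0.042, 0.15, 0], "jaw": -1}, {"dp": [0.08, 0.02, 0.05], "twist": [-0.042, 0.15, 0], "jaw": -1}]}}

```text
clock: 10.6
position: [0.5211, -0.1585, 0.1541]
eef_rot: [-0.336, 2.776, 0.053]
ft_force: [0.3, -0.7, 0.2]
opening: 0.997
```

```bash
sed -i 's/radians(54)/radians(68)/' g.py; python3 g.py g2
```

```text
10.6 [ 0.5211 -0.1585  0.1541] [-0.7  -0.14  2.01  0.31  1.08 -2.63] 0.9966639823040729 [ 0.3 -0.7  0.2]
twist [ 0.00856947 -0.02208915  0.02204504]
dp [ 0.13677576 -0.04584519 -0.75474858]
0.45 [[421.0, 248.0], [337.0, 250.0], [420.0, 284.0], [346.0, 286.0], [419.0, 332.0], [359.0, 334.0]]
0.5 [[421.0, 255.0], [336.0, 258.0], [420.0, 288.0], [346.0, 290.0], [419.0, 331.0], [359.0, 333.0]]
0.55 [[421.0, 263.0], [336.0, 265.0], [420.0, 292.0], [346.0, 294.0], [419.0, 330.0], [359.0, 332.0]]
tips [[509.0, 336.0], [288.0, 336.0], [506.0, 380.0], [291.0, 380.0]]
```

Call:
{"api": "play_rows", "payload": {"steps": [{"dp": [0.0, -0.04, -0.05], "twist": [0.009, -0.022, 0.022], "jaw": -1}, {"dp": [0.0, -0.06, -0.15], "twist": [0.009, -0.022, 0.022], "jaw": -1}, {"dp": [0.0, -0.06, -0.25], "twist": [0.009, -0.022, 0.022], "jaw": -1}, {"dp": [0.03, -0.06, -0.35], "twist": [0.009, -0.022, 0.022], "jaw": -1}, {"dp": [0.06, -0.06, -0.45], "twist": [0.009, -0.022, 0.022], "jaw": -1}, {"dp": [0.09, -0.05, -0.55], "twist": [0.009, -0.022, 0.022], "jaw": -1}, {"dp": [0.12, -0.05, -0.65], "twist": [0.009, -0.022, 0.022], "jaw": -1}, {"dp": [0.137, -0.046, -0.75], "twist": [0.009, -0.022, 0.022], "jaw": -1}, {"dp": [0.137, -0.046, -0.75], "twist": [0.009, -0.022, 0.022], "jaw": -1}, {"dp": [0.137, -0.046, -0.75], "twist": [0.009, -0.022, 0.022], "jaw": -1}]}}

```text
clock: 11.65
position: [0.5421, -0.1652, 0.0419]
eef_rot: [-0.378, 2.735, 0.074]
ft_force: [1.1, 0.1, 0.2]
opening: 0.999
```

```bash
python3 g.py g3
```

```text
11.65 [ 0.5421 -0.1652  0.0419] [-0.71  0.09  2.05  0.43  0.84 -2.82] 0.9994996011755112 [1.1 0.1 0.2]
twist [-1.67268635e-04 -5.30216784e-04  5.92471173e-05]
dp [-0.00281624 -0.00108637 -0.00718519]
0.45 [[470.0, 352.0], [329.0, 352.0], [457.0, 386.0], [342.0, 385.0], [442.0, 422.0], [357.0, 422.0]]
0.5 [[471.0, 366.0], [328.0, 366.0], [457.0, 392.0], [342.0, 392.0], [442.0, 421.0], [357.0, 421.0]]
0.55 [[472.0, 380.0], [328.0, 379.0], [457.0, 399.0], [342.0, 399.0], [442.0, 419.0], [358.0, 419.0]]
tips [[510.0, 335.0], [289.0, 334.0], [507.0, 379.0], [292.0, 379.0]]
```

View pics/g3.png

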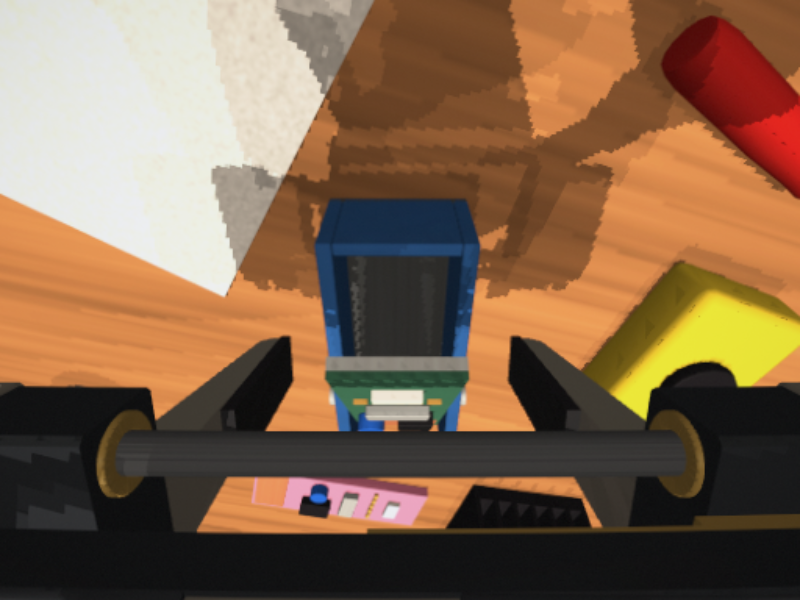

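The board end sits centred between the open fingers (327–469 px, row about 365), so I'll close.

Call:
{"api": "play_rows", "payload": {"steps": [{"dp": [0, 0, 0], "twist": [0, 0, 0], "jaw": 1}, {"dp": [0, 0, 0], "twist": [0, 0, 0], "jaw": 1}, {"dp": [0, 0, 0], "twist": [0, 0, 0], "jaw": 1}, {"dp": [0, 0, 0], "twist": [0, 0, 0], "jaw": 1}, {"dp": [0, 0, 0], "twist": [0, 0, 0], "jaw": 1}, {"dp": [0, 0, 0], "twist": [0, 0, 0], "jaw": 1}, {"dp": [0, 0, 0], "twist": [0, 0, 0], "jaw": 1}, {"dp": [0, 0, 0], "twist": [0, 0, 0], "jaw": 1}], "grip_force": 50}}

```text
clock: 12.5
position: [0.5428, -0.1655, 0.0427]
eef_rot: [-0.379, 2.734, 0.072]
ft_force: [-0.0, -0.7, 1.0]
opening: 0.538
```

Call:
{"api": "play_rows", "payload": {"steps": [{"dp": [0, 0, 0.03], "twist": [0, 0, 0], "jaw": 1}, {"dp": [0, 0, 0.08], "twist": [0, 0, 0], "jaw": 1}, {"dp": [0, 0, 0.15], "twist": [0, 0, 0], "jaw": 1}, {"dp": [0, 0, 0.25], "twist": [0, 0, 0], "jaw": 1}, {"dp": [0, 0, 0.4], "twist": [0, 0, 0], "jaw": 1}, {"dp": [0, 0, 0.55], "twist": [0, 0, 0], "jaw": 1}, {"dp": [0, 0, 0.7], "twist": [0, 0, 0], "jaw": 1}, {"dp": [0, 0, 0.85], "twist": [0, 0, 0], "jaw": 1}, {"dp": [0, 0, 1], "twist": [0, 0, 0], "jaw": 1}, {"dp": [0, 0, 1], "twist": [0, 0, 0], "jaw": 1}, {"dp": [0, 0, 1], "twist": [0, 0, 0], "jaw": 1}]}}

```text
clock: 13.6
position: [0.5426, -0.1655, 0.1927]
eef_rot: [-0.379, 2.734, 0.072]
ft_force: [-1.0, -0.2, -2.6]
opening: 0.539
```

```bash
cat > bd.py <<'E'
# estimate board pose in hand from wrist pic: green mask + model projection
from tilt import *
o=get_obs(); p=o["position"]; Rt=R.from_rotvec(o["eef_rot"]).as_matrix(); c=camera_params("wrist"); f=grab_frame("wrist"); f2=grab_frame("side")
np.save("pics/last.npy",f)
print(o["clock"],p.round(4),o["joint_pos"].round(2),o["opening"],o["ft_force"].round(1),o["ft_torque"].round(2))
g=f.astype(int); g=(g[:,:,1]>g[:,:,0]+15)&(g[:,:,1]>g[:,:,2]+10)
ys,xs=np.where(g[:,150:350]); print("green rows",ys.min(),ys.max(),"cols",xs.min()+150,xs.max()+150)
# board in tool: pitch b = angle between tool z and board x ; grip point k behind TCP
for b in (30,34,38,42,46,50,54,60):
    b_=np.radians(b); bx=np.array([-np.sin(b_),0,np.cos(b_)]); bz=np.array([np.cos(b_),0,np.sin(b_)])  # tool coords (tool x = toward camera)
    G=np.array([0,0,-.042]); q=[G+(x+.054)*bx+.004*bz+np.array([0,y,0]) for x,y in((-.07,.025),(-.07,-.025),(-.046,0),(0,0))]
    print(b,proj(p+np.array(q)@Rt.T,c).round(0).tolist())
cv2.imwrite("pics/l.png",f[:,:,::-1])
E
python3 bd.py
```

```text
13.6 [ 0.5426 -0.1655  0.1927] [-0.71 -0.12  1.93  0.35  1.14 -2.67] 0.5386417638280049 [-1.  -0.2 -2.6] [-0.01  0.43  0.01]
green rows 179 269 cols 211 349
30 [[300.0, 229.0], [209.0, 229.0], [255.0, 235.0], [255.0, 242.0]]
34 [[300.0, 227.0], [210.0, 227.0], [255.0, 236.0], [255.0, 247.0]]
38 [[300.0, 226.0], [210.0, 226.0], [255.0, 237.0], [255.0, 252.0]]
42 [[300.0, 224.0], [210.0, 224.0], [255.0, 238.0], [255.0, 256.0]]
46 [[300.0, 222.0], [210.0, 222.0], [255.0, 239.0], [255.0, 261.0]]
50 [[299.0, 221.0], [210.0, 221.0], [255.0, 240.0], [255.0, 266.0]]
54 [[299.0, 219.0], [211.0, 219.0], [255.0, 241.0], [255.0, 271.0]]
60 [[299.0, 217.0], [211.0, 217.0], [255.0, 242.0], [255.0, 278.0]]
```

```bash
sed -i 's/bz=np.array(\[np.cos(b_),0,np.sin(b_)\])/bz=-np.array([np.cos(b_),0,np.sin(b_)])/' bd.py; python3 bd.py
python3 - <<'E'
import cv2,numpy as np
a=cv2.resize(cv2.imread("pics/g3.png"),(512,384),interpolation=cv2.INTER_AREA)[:,:,::-1].astype(int); b=np.load("pics/last.npy").astype(int)
for n,f in(("g3",a),("now",b)):
    for col in (225,254,280):
        print(n,col,[(r,tuple(map(int,f[r,col]))) for r in range(222,280,3)])
E
```

```text
13.7 [ 0.5418 -0.1648  0.1909] [-0.71 -0.12  1.93  0.35  1.14 -2.67] 0.5359695877030888 [-0.1  0.4 -1.9] [-0.08  0.43  0.01]
green rows 180 269 cols 211 349
30 [[301.0, 244.0], [209.0, 244.0], [255.0, 248.0], [255.0, 252.0]]
34 [[301.0, 242.0], [209.0, 242.0], [255.0, 248.0], [255.0, 257.0]]
38 [[301.0, 240.0], [209.0, 240.0], [255.0, 249.0], [255.0, 262.0]]
42 [[301.0, 238.0], [209.0, 238.0], [255.0, 250.0], [255.0, 267.0]]
46 [[301.0, 236.0], [209.0, 236.0], [255.0, 251.0], [255.0, 272.0]]
50 [[301.0, 234.0], [209.0, 233.0], [255.0, 251.0], [255.0, 276.0]]
54 [[301.0, 231.0], [209.0, 231.0], [255.0, 252.0], [255.0, 281.0]]
60 [[300.0, 228.0], [209.0, 228.0], [255.0, 253.0], [255.0, 288.0]]
g3 225 [(222, (17, 30, 46)), (225, (16, 29, 46)), (228, (101, 100, 98)), (231, (142, 135, 124)), (234, (142, 135, 124)), (237, (87, 99, 83)), (240, (45, 76, 55)), (243, (45, 78, 57)), (246, (41, 71, 52)), (249, (66, 114, 83)), (252, (67, 114, 83)), (255, (84, 118, 81)), (258, (95, 120, 81)), (261, (67, 115, 83)), (264, (61, 105, 79)), (267, (21, 39, 52)), (270, (16, 31, 50)), (273, (18, 34, 54)),
[... 1624 characters left out ...]
238, 229, 214)), (252, (238, 229, 214)), (255, (238, 237, 222)), (258, (155, 150, 139)), (261, (167, 161, 150)), (264, (189, 182, 170)), (267, (197, 149, 122)), (270, (229, 144, 84)), (273, (232, 152, 85)), (276, (48, 39, 34)), (279, (41, 40, 40))]
now 280 [(222, (223, 143, 80)), (225, (222, 141, 80)), (228, (144, 138, 127)), (231, (144, 139, 127)), (234, (144, 139, 127)), (237, (42, 74, 53)), (240, (45, 79, 56)), (243, (40, 70, 51)), (246, (59, 101, 74)), (249, (68, 115, 83)), (252, (67, 115, 83)), (255, (208, 148, 67)), (258, (73, 117, 84)), (261, (69, 116, 84)), (264, (68, 117, 84)), (267, (121, 117, 83)), (270, (20, 29, 23)), (273, (10, 10, 10)), (276, (35, 33, 32)), (279, (41, 40, 39))]
```

The board is held (about 0.2 kg) and its pitch in the hand shifted only about 2°. Next I'll compute the transfer.

```bash
cat > st.py <<'E'
from tilt import *
SX,SY,SW,XC=.572,.181,-.363,.016
sx=np.array([np.cos(SW),np.sin(SW),0]); sy=np.array([-sx[1],sx[0],0]); ez=np.array([0,0,1.])
d=np.cos(a:=np.radians(65))*sx-np.sin(a)*ez; n=np.sin(a)*sx+np.cos(a)*ez
corner=np.array([SX,SY,0])+XC*sx+.026*ez
def goal(b,out,up,tilt=65,k=.042,g=.054): # tool pose with board lifted `up` along slope, `out` off backstop
    t=np.radians(tilt+b); tz=np.cos(t)*sx-np.sin(t)*ez
    G=corner-(.07+up+g)*d+(.004+out)*n
    return G+k*tz, np.c_[np.cross(sy,tz),sy,tz]
def rel(pose):
    o=get_obs(); T,M=pose
    print(o["clock"],"now",o["position"].round(4),"goal",T.round(4),"dp",((T-o["position"])/.15).round(3),"twist",((R.from_matrix(M)*R.from_rotvec(o["eef_rot"]).inv()).as_rotvec()/(np.pi/2)).round(3),"F",o["ft_force"].round(1),o["joint_pos"].round(2))
if __name__=="__main__": rel(goal(36.5,.006,.05))
E
python3 st.py
```

```text
13.8 now [ 0.5419 -0.1648  0.1908] goal [0.5189 0.2012 0.1468] dp [-0.154  2.44  -0.294] twist [ 0.016  0.377 -0.394] F [ 0.  -0.  -2.2] [-0.71 -0.12  1.93  0.35  1.14 -2.67]
```

Call:
{"api": "play_rows", "payload": {"steps": [{"dp": [0, 0.1, 0.15], "twist": [0, 0.03, -0.04], "jaw": 1}, {"dp": [0, 0.3, 0.25], "twist": [0, 0.07, -0.08], "jaw": 1}, {"dp": [0, 0.5, 0.25], "twist": [0.005, 0.11, -0.12], "jaw": 1}, {"dp": [0, 0.7, 0.25], "twist": [0.008, 0.15, -0.16], "jaw": 1}, {"dp": [0, 0.85, 0.25], "twist": [0.008, 0.19, -0.2], "jaw": 1}, {"dp": [0, 0.95, 0.25], "twist": [0.008, 0.19, -0.2], "jaw": 1}]}}

```text
clock: 14.4
position: [0.5433, -0.0209, 0.2291]
eef_rot: [0.073, 3.05, 0.068]
ft_force: [-0.4, -0.2, -1.6]
opening: 0.539
```

Call:
{"api": "play_rows", "payload": {"steps": [{"dp": [0, 0.2, 0], "twist": [0, 0.04, -0.04], "jaw": 1}, {"dp": [0, 0.4, 0], "twist": [0, 0.08, -0.08], "jaw": 1}, {"dp": [-0.05, 0.6, 0], "twist": [0.005, 0.12, -0.12], "jaw": 1}, {"dp": [-0.1, 0.8, 0], "twist": [0.008, 0.15, -0.16], "jaw": 1}, {"dp": [-0.15, 0.95, 0], "twist": [0.008, 0.187, -0.194], "jaw": 1}, {"dp": [-0.15, 1, 0], "twist": [0.008, 0.187, -0.194], "jaw": 1}]}}

```text
clock: 15.0
position: [0.5199, 0.1284, 0.2286]
eef_rot: [-0.525, -2.896, -0.052]
ft_force: [0.5, -0.4, -1.5]
opening: 0.54
```

```bash
python3 st.py; python3 bd.py | head -2
python3 - <<'E'
import numpy as np
b=np.load("pics/last.npy").astype(int)
for col in (225,254,280): print(col,[(r,tuple(map(int,b[r,col]))) for r in range(225,276,3)])
E
```

```text
15.0 now [0.5199 0.1284 0.2286] goal [0.5189 0.2012 0.1468] dp [-0.007  0.485 -0.546] twist [ 0.001 -0.    -0.003] F [ 0.5 -0.4 -1.5] [-0.03  0.19  1.5   0.06  1.64 -1.24]
15.0 [0.5199 0.1284 0.2286] [-0.03  0.19  1.5   0.06  1.64 -1.24] 0.5398844401052582 [ 0.5 -0.4 -1.5] [-0.07 -0.07 -0.02]
green rows 235 275 cols 209 301
225 [(225, (145, 92, 52)), (228, (223, 217, 200)), (231, (223, 217, 198)), (234, (223, 217, 201)), (237, (39, 67, 47)), (240, (37, 63, 45)), (243, (29, 51, 37)), (246, (30, 51, 37)), (249, (29, 50, 36)), (252, (31, 51, 38)), (255, (36, 61, 44)), (258, (35, 61, 45)), (261, (63, 72, 49)), (264, (220, 138, 78)), (267, (210, 133, 74)), (270, (214, 135, 75)), (273, (215, 135, 76))]
254 [(225, (145, 92, 53)), (228, (233, 227, 214)), (231, (233, 227, 214)), (234, (234, 228, 215)), (237, (47, 80, 59)), (240, (45, 76, 55)), (243, (31, 53, 38)), (246, (31, 52, 38)), (249, (160, 147, 133)), (252, (159, 147, 132)), (255, (121, 113, 101)), (258, (115, 110, 102)), (261, (125, 121, 113)), (264, (129, 125, 116)), (267, (100, 85, 76)), (270, (133, 80, 47)), (273, (158, 100, 56))]
280 [(225, (91, 87, 86)), (228, (235, 230, 218)), (231, (235, 230, 218)), (234, (232, 226, 212)), (237, (65, 113, 82)), (240, (44, 77, 55)), (243, (30, 53, 38)), (246, (34, 59, 43)), (249, (30, 51, 36)), (252, (29, 50, 36)), (255, (158, 113, 51)), (258, (43, 63, 45)), (261, (37, 63, 46)), (264, (37, 63, 45)), (267, (75, 67, 46)), (270, (133, 90, 51)), (273, (168, 106, 59))]
```

```bash
cat > fb.py <<'E'
from st import *
o=get_obs(); p=o["position"]; Rt=R.from_rotvec(o["eef_rot"]).as_matrix(); c=camera_params("wrist")
def rows(b,g,k):
    b=np.radians(b); bx=np.array([-np.sin(b),0,np.cos(b)]); bz=-np.array([np.cos(b),0,np.sin(b)])
    q=np.array([[0,0,-k]+(x+g)*bx+z*bz for x,z in((-.07,.004),(-.07,-.004))]); return proj(p+q@Rt.T,c)[:,1]
for k in(.038,.042,.046):
    s=least_squares(lambda v:rows(v[0],v[1],k)-[235.7,226.6],[37,.054],x_scale=[1,.001]); print(k,s.x,s.fun)
E
python3 fb.py
```

```text
0.038 [6.93148989e+01 6.49766422e-02] [-8.52651283e-14 -2.84217094e-14]
0.042 [7.08403709e+01 6.30701383e-02] [2.84217094e-13 2.84217094e-14]
0.046 [7.22948774e+01 6.12374915e-02] [-2.84217094e-14 -2.84217094e-14]
```

The end edges match a board pitch of about 37° in the hand (bottom edge at row 226.6 predicted and observed). I'll go over the ledge and descend to 50 mm above it.

Call:
{"api": "play_rows", "payload": {"steps": [{"dp": [0, 0.2, 0], "twist": [0, 0, 0], "jaw": 1}, {"dp": [0, 0.4, 0], "twist": [0, 0, 0], "jaw": 1}, {"dp": [0, 0.485, -0.1], "twist": [0, 0, 0], "jaw": 1}, {"dp": [0, 0.485, -0.25], "twist": [0, 0, 0], "jaw": 1}, {"dp": [0, 0.485, -0.4], "twist": [0, 0, 0], "jaw": 1}, {"dp": [0, 0.485, -0.5], "twist": [0, 0, 0], "jaw": 1}, {"dp": [0, 0.485, -0.5], "twist": [0, 0, 0], "jaw": 1}, {"dp": [0, 0.485, -0.5], "twist": [0, 0, 0], "jaw": 1}]}}

```text
clock: 15.9
position: [0.5204, 0.1992, 0.1552]
eef_rot: [-0.53, -2.898, -0.05]
ft_force: [-0.1, -0.5, -2.3]
opening: 0.536
```

Run:
```python
from st import *
for u in(.05,.015,.003,0): rel(goal(37,.007,u))
f=grab_frame("side")[:,:,::-1]; w=grab_frame("wrist")[:,:,::-1]; t=grab_frame("top")[:,:,::-1]
a=cv2.resize(np.ascontiguousarray(f[110:210,190:290]),(400,400),interpolation=cv2.INTER_CUBIC)
b=cv2.resize(np.ascontiguousarray(w[150:300,180:330]),(400,400),interpolation=cv2.INTER_CUBIC)
cv2.imwrite("pics/pl.png",np.hstack([a,b]))
c=camera_params("side")
P=[corner+y*sy-l*d for y in(-.06,.06) for l in(0,.08)]; print("backstop",((proj(np.array(P),c)-[190,110])*4).round(0).tolist())
B=[corner+.011*n-(l+.05)*d+y*sy for l in(0,.14) for y in(-.025,.025)]; print("board",((proj(np.array(B),c)-[190,110])*4).round(0).tolist())
```

```text
15.9 now [0.5204 0.1992 0.1552] goal [0.5194 0.201  0.1473] dp [-0.007  0.012 -0.053] twist [ 0.004  0.006 -0.001] F [-0.1 -0.5 -2.3] [ 0.09  0.28  1.54  0.09  1.51 -1.13]
15.9 now [0.5204 0.1992 0.1552] goal [0.5332 0.1957 0.1155] dp [ 0.085 -0.023 -0.264] twist [ 0.004  0.006 -0.001] F [-0.1 -0.5 -2.3] [ 0.09  0.28  1.54  0.09  1.51 -1.13]
15.9 now [0.5204 0.1992 0.1552] goal [0.5379 0.1939 0.1047] dp [ 0.117 -0.035 -0.337] twist [ 0.004  0.006 -0.001] F [-0.1 -0.5 -2.3] [ 0.09  0.28  1.54  0.09  1.51 -1.13]
15.9 now [0.5204 0.1992 0.1552] goal [0.5391 0.1935 0.1019] dp [ 0.125 -0.038 -0.355] twist [ 0.004  0.006 -0.001] F [-0.1 -0.5 -2.3] [ 0.09  0.28  1.54  0.09  1.51 -1.13]
backstop [[240.0, 297.0], [193.0, 233.0], [209.0, 206.0], [165.0, 143.0]]
board [[214.0, 223.0], [202.0, 186.0], [127.0, 99.0], [117.0, 62.0]]
```

View pics/pl.png

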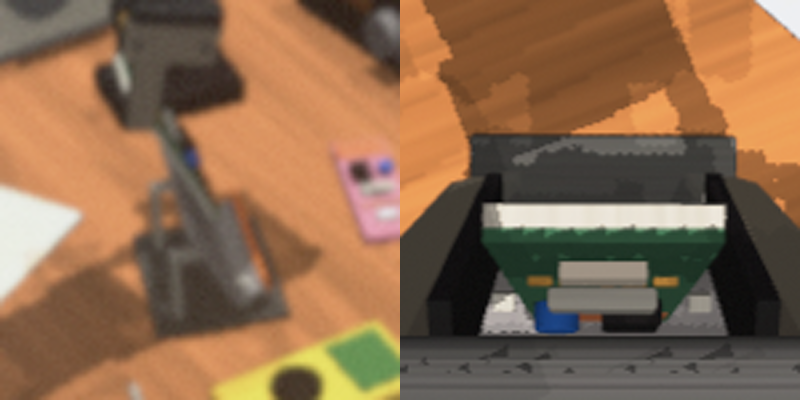

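The side panel shows the board parallel above the ledge. The wrist panel shows it centred, with its edges narrowing from 244 px at row 233 to about 120 px at row 310. I'll check the pitch from that narrowing.

Run:
```python
from st import *
o=get_obs(); p=o["position"]; Rt=R.from_rotvec(o["eef_rot"]).as_matrix(); c=camera_params("wrist"); f=grab_frame("wrist").astype(int)
g=(f[:,:,1]>f[:,:,0]+8)&(f[:,:,1]>f[:,:,2]+5)
for r in range(236,274,3):
    x=np.where(g[r,200:310])[0]+200; print(r,(x.min(),x.max(),x.max()-x.min()+1) if len(x) else None,end="; ")
print()
for b in(28,31,34,37,40):
    br=np.radians(b); bx=np.array([-np.sin(br),0,np.cos(br)]); bz=-np.array([np.cos(br),0,np.sin(br)])
    out=[]
    for x in(-.07,-.05,-.03,-.01,.02):
        q=proj(p+np.array([[0,y,-.042]+(x+.054)*bx+.004*bz for y in(-.025,.025)])@Rt.T,c); out.append((round(q[0,1],1),round(q[1,0]-q[0,0],1)))
    print(b,out)
```

```text
236 (np.int64(211), np.int64(301), np.int64(91)); 239 (np.int64(210), np.int64(301), np.int64(92)); 242 (np.int64(212), np.int64(300), np.int64(89)); 245 (np.int64(214), np.int64(298), np.int64(85)); 248 (np.int64(216), np.int64(296), np.int64(81)); 251 (np.int64(218), np.int64(293), np.int64(76)); 254 (np.int64(220), np.int64(291), np.int64(72)); 257 (np.int64(222), np.int64(289), np.int64(68)); 260 (np.int64(224), np.int64(287), np.int64(64)); 263 (np.int64(226), np.int64(284), np.int64(59)); 266 (np.int64(228), np.int64(282), np.int64(55)); 269 (np.int64(280), np.int64(280), np.int64(1)); 272 None; 
28 [(np.float64(245.1), np.float64(92.3)), (np.float64(246.8), np.float64(81.6)), (np.float64(248.1), np.float64(73.2)), (np.float64(249.2), np.float64(66.4)), (np.float64(250.5), np.float64(58.2))]
31 [(np.float64(243.5), np.float64(92.3)), (np.float64(247.1), np.float64(81.8)), (np.float64(250.0), np.float64(73.4)), (np.float64(252.3), np.float64(66.6)), (np.float64(255.1), np.float64(58.5))]
34 [(np.float64(241.9), np.float64(92.2)), (np.float64(247.4), np.float64(81.9)), (np.float64(251.8), np.float64(73.6)), (np.float64(255.4), np.float64(66.9)), (np.float64(259.7), np.float64(58.8))]
37 [(np.float64(240.3), np.float64(92.2)), (np.float64(247.7), np.float64(82.0)), (np.float64(253.6), np.float64(73.9)), (np.float64(258.5), np.float64(67.2)), (np.float64(264.3), np.float64(59.2))]
40 [(np.float64(238.7), np.float64(92.1)), (np.float64(248.0), np.float64(82.2)), (np.float64(255.4), np.float64(74.2)), (np.float64(261.6), np.float64(67.6)), (np.float64(269.0), np.float64(59.7))]
```

Pitch is confirmed at about 36.5–37°. Descending.

Call:
{"api": "play_rows", "payload": {"steps": [{"dp": [0.01, 0, -0.08], "twist": [0.004, 0.006, 0], "jaw": 1}, {"dp": [0.03, -0.01, -0.13], "twist": [0.004, 0.006, 0], "jaw": 1}, {"dp": [0.05, -0.015, -0.18], "twist": [0.004, 0.006, 0], "jaw": 1}, {"dp": [0.07, -0.02, -0.22], "twist": [0.004, 0.006, 0], "jaw": 1}, {"dp": [0.08, -0.022, -0.25], "twist": [0.004, 0.006, 0], "jaw": 1}, {"dp": [0.085, -0.023, -0.264], "twist": [0.004, 0.006, 0], "jaw": 1}, {"dp": [0.085, -0.023, -0.264], "twist": [0.004, 0.006, 0], "jaw": 1}, {"dp": [0.085, -0.023, -0.264], "twist": [0.004, 0.006, 0], "jaw": 1}]}}

```text
clock: 16.9
position: [0.5331, 0.1964, 0.1157]
eef_rot: [-0.527, -2.888, -0.057]
ft_force: [0.9, 0.3, -2.9]
opening: 0.538
```

Run:
```python
from st import *
for u in(.015,.004,0,-.004): rel(goal(37,.007,u))
```

```text
16.9 now [0.5331 0.1964 0.1157] goal [0.5332 0.1957 0.1155] dp [ 0.    -0.005 -0.001] twist [-0.001  0.    -0.001] F [ 0.9  0.3 -2.9] [ 0.08  0.35  1.53  0.09  1.45 -1.15]
16.9 now [0.5331 0.1964 0.1157] goal [0.5375 0.1941 0.1056] dp [ 0.029 -0.016 -0.068] twist [-0.001  0.    -0.001] F [ 0.9  0.3 -2.9] [ 0.08  0.35  1.53  0.09  1.45 -1.15]
16.9 now [0.5331 0.1964 0.1157] goal [0.5391 0.1935 0.1019] dp [ 0.04  -0.02  -0.092] twist [-0.001  0.    -0.001] F [ 0.9  0.3 -2.9] [ 0.08  0.35  1.53  0.09  1.45 -1.15]
16.9 now [0.5331 0.1964 0.1157] goal [0.5407 0.1929 0.0983] dp [ 0.051 -0.024 -0.116] twist [-0.001  0.    -0.001] F [ 0.9  0.3 -2.9] [ 0.08  0.35  1.53  0.09  1.45 -1.15]
```

Slowly to up ≈ 4 mm, then down in steps of about 1 mm.

Call:
{"api": "play_rows", "payload": {"steps": [{"dp": [0.01, -0.005, -0.02], "twist": [0, 0, 0], "jaw": 1}, {"dp": [0.02, -0.01, -0.04], "twist": [0, 0, 0], "jaw": 1}, {"dp": [0.029, -0.016, -0.068], "twist": [0, 0, 0], "jaw": 1}, {"dp": [0.032, -0.017, -0.075], "twist": [0, 0, 0], "jaw": 1}, {"dp": [0.032, -0.017, -0.075], "twist": [0, 0, 0], "jaw": 1}, {"dp": [0.032, -0.017, -0.075], "twist": [0, 0, 0], "jaw": 1}]}}

```text
clock: 17.5
position: [0.5378, 0.1938, 0.1042]
eef_rot: [-0.527, -2.887, -0.057]
ft_force: [-0.4, -0.1, -1.4]
opening: 0.538
```

Call:
{"api": "play_rows", "payload": {"steps": [{"dp": [0.003, -0.001, -0.006], "twist": [0, 0, 0], "jaw": 1}, {"dp": [0.005, -0.002, -0.012], "twist": [0, 0, 0], "jaw": 1}, {"dp": [0.008, -0.003, -0.017], "twist": [0, 0, 0], "jaw": 1}, {"dp": [0.008, -0.003, -0.017], "twist": [0, 0, 0], "jaw": 1}]}}

```text
clock: 17.9
position: [0.539, 0.1934, 0.1016]
eef_rot: [-0.527, -2.887, -0.057]
ft_force: [0.4, 0.5, -1.6]
opening: 0.54
```

Run:
```python
from st import *
for u in(0,-.004): rel(goal(37,.007,u))
```

```text
17.9 now [0.539  0.1934 0.1016] goal [0.5391 0.1935 0.1019] dp [0.001 0.001 0.003] twist [-0.001 -0.    -0.001] F [ 0.4  0.5 -1.6] [ 0.08  0.38  1.52  0.09  1.43 -1.15]
17.9 now [0.539  0.1934 0.1016] goal [0.5407 0.1929 0.0983] dp [ 0.012 -0.003 -0.022] twist [-0.001 -0.    -0.001] F [ 0.4  0.5 -1.6] [ 0.08  0.38  1.52  0.09  1.43 -1.15]
```

Call:
{"api": "play_rows", "payload": {"steps": [{"dp": [0.003, -0.001, -0.006], "twist": [0, 0, 0], "jaw": 1}, {"dp": [0.006, -0.002, -0.012], "twist": [0, 0, 0], "jaw": 1}, {"dp": [0.006, -0.002, -0.012], "twist": [0, 0, 0], "jaw": 1}]}}

```text
clock: 18.2
position: [0.5394, 0.1933, 0.1015]
eef_rot: [-0.526, -2.886, -0.056]
ft_force: [-6.0, -1.3, 6.9]
opening: 0.537
```

Call:
{"api": "play_rows", "payload": {"steps": [{"dp": [0.003, -0.001, -0.006], "twist": [0, 0, 0], "jaw": 1}, {"dp": [0.003, -0.001, -0.006], "twist": [0, 0, 0], "jaw": 1}, {"dp": [0.003, -0.001, -0.006], "twist": [0, 0, 0], "jaw": 1}]}}

```text
clock: 18.5
position: [0.5395, 0.1933, 0.1016]
eef_rot: [-0.526, -2.885, -0.057]
ft_force: [-7.1, -0.6, 12.3]
opening: 0.538
```

Ledge contact came at the predicted height, with the force along the ledge normal. I'll unload it, then ease back toward the backstop.

Call:
{"api": "play_rows", "payload": {"steps": [{"dp": [-0.004, 0.002, 0.008], "twist": [0, 0, 0], "jaw": 1}, {"dp": [-0.008, 0.003, 0.018], "twist": [0, 0, 0], "jaw": 1}, {"dp": [-0.008, 0.003, 0.018], "twist": [0, 0, 0], "jaw": 1}]}}

```text
clock: 18.8
position: [0.5394, 0.1934, 0.1016]
eef_rot: [-0.527, -2.888, -0.057]
ft_force: [-1.2, -0.2, 0.1]
opening: 0.541
```

Call:
{"api": "play_rows", "payload": {"steps": [{"dp": [-0.006, 0.002, -0.003], "twist": [0, 0, 0], "jaw": 1}, {"dp": [-0.012, 0.005, -0.006], "twist": [0, 0, 0], "jaw": 1}, {"dp": [-0.018, 0.007, -0.009], "twist": [0, 0, 0], "jaw": 1}, {"dp": [-0.018, 0.007, -0.009], "twist": [0, 0, 0], "jaw": 1}]}}

```text
clock: 19.2
position: [0.5363, 0.1945, 0.1001]
eef_rot: [-0.527, -2.887, -0.057]
ft_force: [-0.4, -0.1, -1.5]
opening: 0.542
```

Run:
```python
from st import *
for u in(.002,.007): rel(goal(37,u,0))
```

```text
19.2 now [0.5363 0.1945 0.1001] goal [0.5349 0.1951 0.0998] dp [-0.009  0.004 -0.002] twist [-0.001 -0.    -0.001] F [-0.4 -0.1 -1.5] [ 0.08  0.38  1.53  0.09  1.42 -1.15]
19.2 now [0.5363 0.1945 0.1001] goal [0.5391 0.1935 0.1019] dp [ 0.019 -0.007  0.012] twist [-0.001 -0.    -0.001] F [-0.4 -0.1 -1.5] [ 0.08  0.38  1.53  0.09  1.42 -1.15]
```

Another few mm back until it touches the backstop.

Call:
{"api": "play_rows", "payload": {"steps": [{"dp": [-0.006, 0.002, -0.003], "twist": [0, 0, 0], "jaw": 1}, {"dp": [-0.012, 0.005, -0.006], "twist": [0, 0, 0], "jaw": 1}, {"dp": [-0.012, 0.005, -0.006], "twist": [0, 0, 0], "jaw": 1}]}}

```text
clock: 19.5
position: [0.5343, 0.1952, 0.0991]
eef_rot: [-0.527, -2.886, -0.056]
ft_force: [-0.4, 0.2, -2.6]
opening: 0.537
```

Call:
{"api": "play_rows", "payload": {"steps": [{"dp": [-0.006, 0.002, -0.003], "twist": [0, 0, 0], "jaw": 1}, {"dp": [-0.01, 0.004, -0.005], "twist": [0, 0, 0], "jaw": 1}, {"dp": [-0.01, 0.004, -0.005], "twist": [0, 0, 0], "jaw": 1}]}}

```text
clock: 19.8
position: [0.5335, 0.1955, 0.0988]
eef_rot: [-0.527, -2.888, -0.056]
ft_force: [-0.1, -1.4, -1.4]
opening: 0.537
```

Call:
{"api": "play_rows", "payload": {"steps": [{"dp": [-0.006, 0.002, -0.003], "twist": [0, 0, 0], "jaw": 1}, {"dp": [-0.012, 0.005, -0.006], "twist": [0, 0, 0], "jaw": 1}, {"dp": [-0.012, 0.005, -0.006], "twist": [0, 0, 0], "jaw": 1}]}}

```text
clock: 20.1
position: [0.5331, 0.1957, 0.0985]
eef_rot: [-0.529, -2.891, -0.056]
ft_force: [3.7, -2.8, 0.3]
opening: 0.539
```

Call:
{"api": "play_rows", "payload": {"steps": [{"dp": [0.002, -0.001, -0.005], "twist": [0, 0, 0], "jaw": 1}, {"dp": [0.004, -0.001, -0.009], "twist": [0, 0, 0], "jaw": 1}, {"dp": [0.004, -0.001, -0.009], "twist": [0, 0, 0], "jaw": 1}]}}

```text
clock: 20.4
position: [0.5332, 0.1958, 0.0984]
eef_rot: [-0.528, -2.89, -0.056]
ft_force: [0.6, -3.6, 8.2]
opening: 0.539
```

Both contacts are made. I'll unload slightly, release gradually, then withdraw along the tool axis.

Call:
{"api": "play_rows", "payload": {"steps": [{"dp": [-0.001, 0, 0.004], "twist": [0, 0, 0], "jaw": 1}, {"dp": [-0.001, 0, 0.004], "twist": [0, 0, 0], "jaw": -0.12}, {"dp": [-0.001, 0, 0.004], "twist": [0, 0, 0], "jaw": -0.18}, {"dp": [-0.001, 0, 0.004], "twist": [0, 0, 0], "jaw": -0.25}, {"dp": [-0.001, 0, 0.004], "twist": [0, 0, 0], "jaw": -0.4}, {"dp": [-0.001, 0, 0.004], "twist": [0, 0, 0], "jaw": -0.6}, {"dp": [-0.001, 0, 0.004], "twist": [0, 0, 0], "jaw": -0.8}, {"dp": [-0.001, 0, 0.004], "twist": [0, 0, 0], "jaw": -0.8}, {"dp": [-0.001, 0, 0.004], "twist": [0, 0, 0], "jaw": -0.8}], "grip_force": 10}}

```text
clock: 21.3
position: [0.5318, 0.1964, 0.097]
eef_rot: [-0.527, -2.887, -0.057]
ft_force: [0.2, 0.3, 0.2]
opening: 0.901
```

```bash
cat > chk.py <<'E'
from st import *
o=get_obs(); p=o["position"]; c=camera_params("wrist"); f=grab_frame("wrist").astype(int)
print(o["clock"],p.round(4),o["ft_force"].round(1),o["opening"])
g=(f[:,:,1]>f[:,:,0]+8)&(f[:,:,1]>f[:,:,2]+5)
for r in range(200,290,5):
    x=np.where(g[r,190:320])[0]+190; print(r,(int(x.min()),int(x.max())) if len(x) else None,[int(v) for v in f[r,255]],end="; ")
C=corner-.07*d+.004*n
print("\nmodel",proj(np.array([C+x*d+y*sy+z*n for x,z in((-.07,-.004),(-.07,.004),(-.03,.004)) for y in(-.025,.025)]),c).round(1).tolist())
E
python3 chk.py
```

```text
21.3 [0.5318 0.1964 0.097 ] [0.2 0.3 0.2] 0.9008879203347047
200 None [60, 59, 56]; 205 None [62, 60, 56]; 210 None [101, 98, 94]; 215 None [60, 57, 55]; 220 None [61, 59, 56]; 225 None [62, 61, 58]; 230 None [233, 227, 214]; 235 None [233, 227, 214]; 240 (210, 302) [46, 77, 57]; 245 (213, 299) [31, 53, 38]; 250 (216, 296) [152, 141, 127]; 255 (219, 292) [159, 146, 132]; 260 (222, 290) [61, 66, 52]; 265 (225, 286) [126, 121, 113]; 270 (228, 283) [99, 95, 88]; 275 None [84, 61, 51]; 280 None [68, 65, 64]; 285 None [89, 86, 84]; 
model [[209.1, 229.3], [300.6, 229.5], [208.2, 243.8], [301.5, 244.0], [217.6, 256.6], [292.3, 256.8]]
```

Released, and the board matches the rest model within about 1 px. Withdrawing now.

Call:
{"api": "play_rows", "payload": {"steps": [{"dp": [0.02, -0.008, 0.1], "twist": [0, 0, 0], "jaw": -0.8}, {"dp": [0.04, -0.016, 0.2], "twist": [0, 0, 0], "jaw": -0.8}, {"dp": [0.08, -0.03, 0.4], "twist": [0, 0, 0], "jaw": -0.8}, {"dp": [0.14, -0.05, 0.65], "twist": [0, 0, 0], "jaw": -0.8}, {"dp": [0.195, -0.074, 0.92], "twist": [0, 0, 0], "jaw": -0.8}, {"dp": [0.195, -0.074, 0.92], "twist": [0, 0, 0], "jaw": -0.8}, {"dp": [0.195, -0.074, 0.92], "twist": [0, 0, 0], "jaw": -0.8}]}}

```text
clock: 22.05
position: [0.5624, 0.1851, 0.2374]
eef_rot: [-0.528, -2.891, -0.058]
ft_force: [0.5, 0.3, -0.4]
opening: 0.905
```

Run:
```python
from st import *
o=get_obs(); p=o["position"]; c=camera_params("wrist"); f=grab_frame("wrist"); t=grab_frame("top"); ct=camera_params("top"); t0=np.load("pics/top0.npy")
print(o["clock"],p.round(4),o["ft_force"].round(1))
f=f.astype(int); g=(f[:,:,1]>f[:,:,0]+8)&(f[:,:,1]>f[:,:,2]+5)
C=corner-.07*d+.004*n
q=proj(np.array([C+x*d+y*sy+z*n for x,z in((-.07,-.004),(-.07,.004),(-.03,.004)) for y in(-.025,.025)]),c); print("model",q.round(1).tolist())
r0=int(q[2,1])
for r in range(r0-12,r0+24,3):
    x=np.where(g[r,200:320])[0]+200; print(r,(int(x.min()),int(x.max())) if len(x) else None,[int(v) for v in f[r,255]],end="; ")
D=(np.abs(t.astype(int)-t0).max(2)>60).astype(np.uint8)
nl,_,s,ce=cv2.connectedComponentsWithStats(D); print("\nchanged",[(s[i].tolist(),) for i in range(1,nl) if s[i][4]>15])
cv2.imwrite("pics/fin.png",cv2.resize(np.ascontiguousarray(f.astype(np.uint8)[:,:,::-1]),(800,600)))
```

```text
22.05 [0.5624 0.1851 0.2374] [ 0.5  0.3 -0.4]
model [[231.1, 175.0], [278.7, 175.1], [230.9, 181.9], [279.0, 182.0], [233.6, 196.2], [276.2, 196.3]]
169 None [131, 83, 47]; 172 None [61, 59, 56]; 175 None [147, 141, 129]; 178 (232, 278) [90, 102, 87]; 181 (232, 279) [32, 55, 40]; 184 (232, 278) [41, 70, 51]; 187 (233, 278) [42, 72, 52]; 190 (233, 277) [236, 237, 230]; 193 (234, 276) [193, 178, 162]; 196 (234, 276) [225, 176, 90]; 199 (235, 275) [63, 85, 59]; 202 (235, 275) [201, 194, 181]; 
changed [([132, 40, 97, 207, 9803],), ([138, 87, 10, 20, 168],), ([298, 153, 24, 31, 335],), ([201, 166, 13, 8, 48],), ([319, 183, 5, 10, 23],), ([310, 185, 8, 5, 31],), ([132, 195, 102, 143, 5157],), ([135, 212, 10, 23, 169],), ([0, 260, 24, 9, 145],), ([0, 271, 36, 55, 747],), ([0, 272, 8, 5, 23],), ([0, 279, 13, 5, 39],), ([3, 287, 10, 4, 28],), ([55, 287, 23, 32, 385],), ([61, 303, 151, 81, 6547],), ([0, 304, 36, 40, 581],), ([36, 326, 12, 7, 42],), ([29, 336, 29, 18, 245],), ([221, 336, 8, 7, 34],), ([0, 339, 30, 45, 973],), ([215, 345, 16, 29, 162],), ([258, 354, 30, 26, 286],), ([289, 357, 9, 7, 36],), ([63, 365, 36, 19, 503],), ([226, 375, 3, 9, 22],), ([237, 377, 4, 7, 18],)]
```

The numeric check matches the rest pose within about 1 px, and the gripper is clear. Handing in.

```bash
python3 -c "
from rig import *
print(sign_off())"
```

```text
the job is handed in; nothing more can be done
None
```

The job is handed in: the green board stands on the inspection stand ledge, leaning on the backstop, component side out, and released. I used about 22 s of the 56 s; hand-in reports no verdict.

- **Press:** I pressed the copper end with about 5 N until the bed tilted to about 0.5 rad by the images. The limit was more than 0.40 rad.
- **Grasp and lift:** I took the board by its long edges at the raised end with 50 N and lifted it clear. It turned only about 2° in the grip.
- **Placing:** I lowered it onto the ledge with at most about 12 N at the wrist, below the 40 N limit. I then eased it back to the backstop, opened slowly and withdrew.

**Last checks:**
- The wrist camera put the board's edges within about 1–2 px of the model for the rest pose, both at release and after withdrawing.
- The wrist force was about zero, with the gripper about 0.14 m clear.
- Every other change found in the last top picture can be put down to the arm, its shadow, the nest or the stand. The arm hides part of that view, so I could not confirm every bystander from it.

**What disagreed or failed:**
- The real fingertips sat about 26 mm short of the stated tool point. Contact height and the wrist camera agreed on this, and I corrected for it.
- The first grasp tilt ran into joint 6's range limit, so I used a smaller one.
- The picture limit stopped me viewing the last image, so that final check is numeric only.

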